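# Sort the counter parcels into tote, flats tray and tube cradle

### The arm

A 6-joint arm with a two-finger parallel gripper is mounted at the origin on the work surface. World frame = base frame: x ahead of the robot, y to its left, z up, the work surface at z = 0. Lengths are in m, angles in rad, forces in N, time in s.
With the tool pointing down it reaches from about 0.25 to 0.775 m from the base axis. Payload 8.9 kg.
Tool frame: the origin (TCP) lies at the very end of the fingers, on their centre line; the grasp point (between the pads) lies env.grip_point_offset behind it (env.grip_point_offset is the distance from the TCP to the grasp point, in m); z points along the fingers, y is the direction in which the jaws open and shut (so a half turn about z gives the same grasp; the last joint's range is limited). The gripper opens to 85 mm and grips with 20 to 120 N. Pads are 22 mm wide; open, the fingers measure 114 mm over their backs; the gripper's body (76 mm by 85 mm) begins 54 mm behind the grasp point. The pads swing forward as they close: fully open they stand 13 mm farther back than shut.
Start: joints at [1.044, 0.291, -0.153, 1.127, 0, 1.431], TCP at [0.199, 0.486, 0.207] pointing down, gripper open.
Joint ranges: [-2.52, 2.52], [-0.91, 1.74], [-1.3, 1.37], [-1.96, 2.02], [-1.52, 1.47], [-3.14, 3.14]. Speed limits (rad/s): [2.22, 2.22, 2.79, 3.14, 3.14, 3.14].

### API

Orientations are given as a 3x3 rotation matrix whose columns are the frame's x, y, z axes.
In Python, from rig import sense, viewer, order, spotter, env gives the robot as it stands. The module is installed in compiled form; this text tells all that it offers.
- The arm moves only by the tool step_arm, never from a script. Its argument "moves" is a list of rows, each a list of 7 numbers: the shift along the tool's x, y, z in mm, then the turn, a rotation vector about the tool's x, y, z in units of 8 degrees (1.0 is 8 degrees), then the opening in per cent of the stroke, from 0 (shut) to 100 (fully open). In form: [[x, y, z, rx, ry, rz, gripper], ...]. A call has 1 to 5 rows; each row is the pose to reach, as a shift and turn from the pose commanded when the call began, along the tool's axes at that moment; what a row does not reach only later rows make up. A row lasts 1/10 s, in which the tool goes at most 50 mm and 8.59 degrees, less where a joint would pass 70% of its speed; a pose out of reach is approached as far as the arm can. A call with a gripper value outside its range is refused whole. The fingers move at their own pace and stop on an object; "squeeze" is the grip in N (left out, the last holds). Time passes only in rows, so rows that repeat a pose let the fingers close. It gives the time, the measured TCP pose, the force and the opening at its end, in the units of the state.
- sense(): the state, without advancing time (a new reading comes with each control period).
- viewer.snapshot(name): name is "side" or "top" or "wrist"; returns (picture, depth): 420x560x3 uint8, blue, green, red; 420x560 float32, m along the optical axis (not along the pixel's ray), 0 where there is no reading.
- viewer.camera_params(name): a dict with "fx", "fy", "cx", "cy" (pixels), "eye" and "rotation" of the camera in the world. Camera axes: x right, y down, z forward; pixel columns grow to the right and rows downward; lengths in m; the calibration is good to about 2 mm. A picture is of the moment at which its call begins: read the wrist's pose just before it. camera_params takes no time and is no camera call; for the wrist camera it gives the pose at the moment of the call.
- order.finish_job(): hands the job in, once; it reports no verdict.
Trained networks look in the newest picture that a camera, given by its name, has taken for a name from the list of things; names that differ only in an ending like _2 or _b are one class to them, and where a whole thing is asked for, a point or a joint stands for the part that bears it (a point fixed in the world has none). Each returns a list of dicts, best first, with "score" (0 to 1); they miss things now and then, are a little off and sometimes report something else, mostly with a low value. They report only what shows in the picture. A call takes as long as a camera call. They do not tell look-alikes from the thing itself.
- spotter.search_frame(camera, target): "location" ([column, row] in pixels, amid what is visible of it).
- spotter.mark_of(camera, target): "location" ([column, row] in pixels: a listed point, or the origin of a listed thing).
The state is a dict: "time": time; "joint_pos": joint angles; "joint_vel": joint speeds; "joint_efforts": joint torques, N m; "position": TCP position; "tool_rot": TCP orientation; "force": force on the tool from outside, world axes, zero at the start; "moment": the same for the moment, N m; "finger_gap": opening from 0.0 (shut) to 1.0 (fully open).
Only numpy, scipy, OpenCV 4.12 (cv2) and the standard library are available. Lean on these libraries where they do the work, as an engineer would, in place of code of your own. Each camera call takes 0.05 s, during which the arm holds its last target.

### The job

Put away the five loose parcels on the counter by kind: the two block-shaped cartons side by side on the floor of the deep tote, right way up; the flat card mailer lying flat in the shallow tray; and the two mailing tubes each in an empty groove of the wooden cradle, about centred end to end over its two ribs. Set every parcel down gently rather than dropping it, and leave the marker pen and the safety knife lying where they are.

Things in the scene. Friction and masses are not known exactly. Their poses are not given: they have to be found in the camera images.
- carton_cube: loose brown cardboard carton, near-cubic, 60 x 60 mm and 55 mm high, with brown tape and a blank white label on top; about 0.2 kg. Origin: centre of its underside; z up, x and y along its sides. Belongs in the tote.
- carton_oblong: loose brown cardboard carton, oblong, 75 mm (its x) x 55 mm (its y) and 50 mm high, with brown tape and a blank white label on top; about 0.25 kg. Origin: centre of its underside; z up. Belongs in the tote.
- flat_mailer: loose flat brown card mailer, 120 mm (its x) x 56 mm (its y) and only 24 mm high, with a tear strip near one end and a blank white label on top; about 0.16 kg. Origin: centre of its underside; z up. Belongs in the flats tray, which already holds another, fixed one like it.
- tube_long: loose brown cardboard mailing tube lying on the counter, diameter 36 mm, 135 mm long, white end plugs and a white label round its middle; about 0.13 kg. Origin: its centre, on the axis (18 mm above the counter at the start); x along its axis; it can roll. Belongs in the tube cradle.
- tube_short: loose brown cardboard mailing tube lying on the counter, diameter 36 mm, 110 mm long, otherwise like the long one; about 0.11 kg. Origin: its centre, on the axis; x along its axis; it can roll. Belongs in the tube cradle.
- tote: deep open grey plastic tote, fixed to the counter, outside 146 mm (its x) x 206 mm (its y), with a flange at the rim 4 mm wider all round, rim 55 mm above the counter, walls and floor 4 to 5 mm thick, empty. Origin: centre of its underside, at counter height; z up.
- flats_tray: fixed shallow white tray, outside 146 (its x) x 206 mm (y), rim 25 mm over the counter, walls and floor 4 to 5 mm thick. One like mailer is already fixed in it, long side along the tray's x, centre at y = -55 mm; the +y half is free (floor from y = -27 to +99 mm, x from -69 to +69 mm). Origin: centre of its underside, at counter height; z up.
- tube_cradle: fixed plywood tube cradle: base 120 (its x) x 200 mm (y), 6 mm thick; two ribs 12 mm thick at x = -45 and +45 mm, tops 32 mm over the counter, open between. V grooves along x at y = -64, 0, +64 mm, 48 mm wide at the top; y = -64 already holds a fixed tube, 0 and +64 are empty. A seated tube's axis lies 33.5 mm over the counter. Origin: centre of its underside; z up.
- marker: loose marker pen lying flat on the counter between two of the trays, about along world x: white barrel, black cap, 133 mm long, 15 mm wide and high. Not to be moved. Origin: near its middle, on its underside; x along it.
- knife: loose grey safety knife with retracted blade and black thumb slide, lying flat on the counter between two of the trays, about along world x: 145 mm long, 22 mm wide, 19 mm high. Not to be moved. Origin: near its middle, on its underside; x along it.
Not all that is in view belongs to the job. Leave any green look-alike of the carton_oblong alone.

How it is judged:
By the outcome, as a careful person would: the job done as asked, in the order asked, and still so for the second after the job is handed in, with the robot touching nothing.
It also fails if it takes over 136 s, if anything falls off the work surface, if the arm or the gripper's body presses on something with over 40 N, if the wrist force passes 120 N, or if a joint passes its speed limit or range.

## Working session

There is one attempt and no reset: what is moved stays moved. The work goes in short steps, Python scripts to look and compute and a tool call to move; the robot and the scene stay as the last step left them, time stands still between calls to the robot, and variables do not carry over. Pictures are saved under pics/ and viewed, and the job is handed in when it is done.

Besides the shell and the picture viewer there is one more tool, called after "Call:" in YAML: its name, and indented under it one key for each argument. step_arm: Moves the arm, as the interface text tells. Its arguments: {"type":"object","properties":{"moves":{"type":"array"},"squeeze":{"type":"number"}},"required":["moves"]}

```bash
mkdir -p pics; ls; python3 - <<'E'
from rig import sense, viewer, order, spotter, env
import cv2,numpy as np
print(env.grip_point_offset); s=sense(); print(s)
for n in ["top","side"]:
    p,d=viewer.snapshot(n); cv2.imwrite(f"pics/{n}0.png",p); np.savez(f"{n}0.npz",p=p,d=d); print(n,viewer.camera_params(n))
print(sense()['time'])
E
```

```text
pics
0.0187
{'time': 0.0, 'joint_pos': array([ 1.04372370e+00,  2.91253289e-01, -1.54142443e-01,  1.12666927e+00,
       -3.92266957e-05,  1.43147740e+00]), 'joint_vel': array([-0.00066079,  0.00118553, -0.00178686,  0.00026119,  0.00016788,
       -0.00038584]), 'joint_efforts': array([ 2.06737022e-03, -5.37146330e+01,  3.31366789e+01,  1.60012871e-02,
       -1.44454066e-04, -3.84810370e-07]), 'position': array([0.19829012, 0.48561144, 0.20684032]), 'tool_rot': array([[-9.25760712e-01,  3.78109428e-01, -6.04249177e-04],
       [ 3.78109886e-01,  9.25760049e-01, -1.11622881e-03],
       [ 1.37333110e-04, -1.26183336e-03, -9.99999194e-01]]), 'force': array([ 0.26602746, -0.13765362,  0.08284732]), 'moment': array([ 0.00691351, -0.02610314, -0.04421974]), 'finger_gap': 0.9989047594480459}
top {'fx': 391.1759752770774, 'fy': 391.1759752770774, 'cx': 276.91250561601515, 'cy': 218.49505924426293, 'eye': array([ 0.31786099, -0.00905253,  0.87140645]), 'rotation': array([[-0.02943659, -0.98679047,  0.15930492],
       [-0.99891295,  0.03480431,  0.03100948],
       [-0.03614436, -0.15821893, -0.98674229]])}
side {'fx': 467.4365456314718, 'fy': 467.4365456314718, 'cx': 276.0953820593659, 'cy': 216.00009118289054, 'eye': array([ 0.18285222, -0.95196359,  0.60676422]), 'rotation': array([[ 0.96962293, -0.11339975,  0.21672995],
       [-0.24458658, -0.46022097,  0.85344833],
       [ 0.00296284, -0.88053231, -0.47397687]])}
0.1
```

View pics/top0.png

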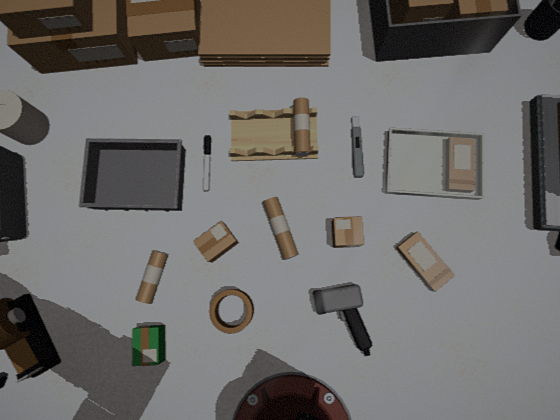

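View pics/side0.png

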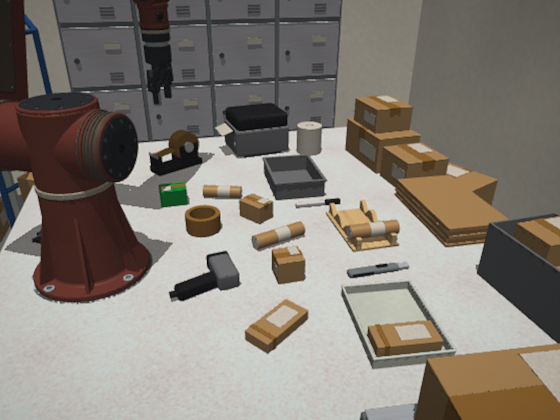

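The top view shows the tote (132,174), cradle (273,135), tray (434,163), oblong (215,241), cube (347,231), mailer (425,260), short tube (152,277) and long tube (280,228). The green look-alike is at (148,345). Next I measure from depth.

```bash
cat > h.py <<'E'
import numpy as np,cv2
def cloud(d,c):
    v,u=np.mgrid[:d.shape[0],:d.shape[1]]
    P=np.stack([(u-c['cx'])/c['fx']*d,(v-c['cy'])/c['fy']*d,d],-1)
    return P@np.array(c['rotation']).T+c['eye']
def rect(W,m):
    pts=(W[m][:,:2]*1000).astype(np.float32)
    (c,s,a)=cv2.minAreaRect(pts)
    if s[0]<s[1]: s=(s[1],s[0]); a+=90
    a=(a+90)%180-90
    return np.round(c,1),np.round(s,1),round(a,1),len(pts),np.round(pts.mean(0),1)
E
python3 - <<'E'
from rig import viewer,spotter
from h import *
z=np.load("top0.npz"); d=z['d'];c=viewer.camera_params("top");W=cloud(d,c)
ok=d>0
tb=W[300:310,180:200];print("table z",tb[...,2].mean(), W[100:110,200:220,2].mean(),W[230:240,480:500,2].mean())
B={'oblong':(190,215,245,268),'cube':(325,208,370,255),'mailer':(392,226,460,296),'tshort':(132,243,175,308),'tlong':(258,192,303,264),'tote':(74,132,190,215),'tray':(380,124,490,203),'cradle':(226,94,322,165),'marker':(199,130,215,195),'knife':(348,112,367,182)}
for n,(a,b,e,f) in B.items():
    m=np.zeros(d.shape,bool);m[b:f,a:e]=1;m&=ok
    zz=W[...,2]
    hi=np.percentile(zz[m],[50,90,97,99.5])
    print(n,'z pct',np.round(hi*1000,1))
    for lo,h in {'oblong':[(.04,.06)],'cube':[(.045,.065)],'mailer':[(.017,.03)],'tshort':[(.01,.05),(.03,.05)],'tlong':[(.01,.05),(.03,.05)],'tote':[(.049,.065),(-.01,.012)],'tray':[(.0205,.04)],'cradle':[(.003,.012),(.024,.04),(.04,.07)],'marker':[(.007,.03)],'knife':[(.009,.03)]}[n]:
        mm=m&(zz>lo)&(zz<h)
        # largest comp
        k,l,s,_=cv2.connectedComponentsWithStats(mm.astype(np.uint8))
        if n in('oblong','cube','mailer','tshort','tlong','marker','knife'): mm=l==1+np.argmax(s[1:,4])
        print('  ',lo,h,rect(W,mm), 'z',round(float(np.median(zz[mm]))*1000,1))
for n in ["carton_cube","carton_oblong","flat_mailer","tube_long","tube_short","tote","flats_tray","tube_cradle"]:
    print(n,[(np.round(r['location'],1).tolist(),round(r['score'],2)) for r in spotter.search_frame("top",n)[:2]])
E
```

```text
table z 0.005171427552448979 0.00562446812659342 6.65005581092437e-05
oblong z pct [ 2.1 51.8 53.  54.1]
   0.04 0.06 (array([407.7, 152.2]), array([75.7, 55.4]), -54.6, 931, array([407. , 151.6], dtype=float32)) z 51.1
cube z pct [ 2.5 56.7 57.8 58.9]
   0.045 0.065 (array([ 418.8, -131. ]), array([60.8, 60.2]), 1.1, 835, array([ 418.1, -130.4], dtype=float32)) z 55.7
mailer z pct [ 1.4 25.3 26.5 27.8]
   0.017 0.03 (array([ 352.7, -295.9]), array([120.2,  57.4]), 36.3, 1538, array([ 351.9, -295.2], dtype=float32)) z 24.5
tshort z pct [ 2.  35.9 37.6 39.2]
   0.01 0.05 (array([337. , 294.8]), array([111.4,  35.5]), -18.3, 912, array([335.8, 291.5], dtype=float32)) z 34.2
   0.03 0.05 (array([337.1, 295.1]), array([111.3,  30.6]), -18.0, 677, array([336.6, 294.1], dtype=float32)) z 35.4
tlong z pct [ 1.7 35.5 37.4 39.3]
   0.01 0.05 (array([434.9,  12.3]), array([136.6,  36.4]), 18.2, 1027, array([433.3,  12. ], dtype=float32)) z 34.1
   0.03 0.05 (array([434.8,  12.8]), array([136.5,  31.3]), 19.0, 801, array([433.9,  12. ], dtype=float32)) z 35.0
tote z pct [ 5.6 55.3 57.4 58.9]
  
[... 693 characters left out ...]
7]), array([127.5,  35.4]), -0.3, 841, array([657.2, -42.5], dtype=float32)) z 50.1
marker z pct [ 2.4 16.1 17.4 18.6]
   0.007 0.03 (array([592.7, 176.6]), array([130.2,  17.4]), -1.3, 378, array([595.3, 176. ], dtype=float32)) z 14.7
knife z pct [ 2.7 15.4 17.6 20.4]
   0.009 0.03 (array([ 618.4, -168.5]), array([144.1,  23.4]), -0.5, 565, array([ 612.5, -167.6], dtype=float32)) z 13.9
carton_cube [([347.9, 231.2], 0.88)]
carton_oblong [([146.0, 346.2], 0.97), ([213.4, 243.8], 0.66)]
flat_mailer [([424.1, 258.4], 0.74)]
tube_long [([278.6, 228.2], 0.58)]
tube_short [([151.7, 277.3], 0.93)]
tote [([130.0, 173.2], 0.96)]
flats_tray [([434.6, 162.6], 0.81)]
tube_cradle [([273.4, 132.1], 0.7)]
```

```bash
python3 - <<'E'
from rig import viewer
from h import *
z=np.load("top0.npz"); d=z['d'];c=viewer.camera_params("top");W=cloud(d,c);ok=d>0
def yaw(n,box,lo,h,dims):
    a,b,e,f=box;m=np.zeros(d.shape,bool);m[b:f,a:e]=1;m&=ok&(W[...,2]>lo)&(W[...,2]<h)
    P=W[m][:,:2]*1000;best=[]
    for t in np.arange(-8,8.1,.5):
        r=np.deg2rad(t);R=np.array([[np.cos(r),-np.sin(r)],[np.sin(r),np.cos(r)]])
        Q=P@R; q1=np.percentile(Q,1,axis=0);q2=np.percentile(Q,99,axis=0)
        best.append((np.prod(q2-q1),t,np.round(q2-q1,1),np.round(R@((q1+q2)/2),1)))
    best.sort(key=lambda x:x[0]);print(n,best[0][1:],best[1][1:],best[2][1:])
yaw('tote',(74,132,190,215),.049,.065,0)
yaw('tray',(380,124,490,203),.019,.035,0)
m=np.zeros(d.shape,bool);m[134:192,444:480]=1;m&=(W[...,2]>.025)&(W[...,2]<.036)
print('fixed mailer',rect(W,m))
yaw('cradle',(226,94,322,165),.024,.07,0)
im=z['p'];cv2.imwrite('pics/tray.png',cv2.resize(im[115:215,370:500],None,fx=6,fy=6,interpolation=cv2.INTER_CUBIC)[:600])
E
```

```text
tote (np.float64(-3.0), array([154.7, 214.7]), array([562.8, 334.7])) (np.float64(-3.5), array([155.2, 214.8]), array([562.8, 334.7])) (np.float64(-2.5), array([155.5, 214.9]), array([562.7, 334.7]))
tray (np.float64(-6.5), array([147.6, 208.1]), array([ 568.7, -336.1])) (np.float64(-6.0), array([147.8, 208.2]), array([ 568.7, -336. ])) (np.float64(-5.5), array([148.1, 208.2]), array([ 568.6, -336. ]))
fixed mailer (array([ 567.7, -395.4]), array([130.8,  66.5]), -6.4, 1368, array([ 562.1, -389. ], dtype=float32))
cradle (np.float64(-1.0), array([123.1, 193.8]), array([659.2,  21. ])) (np.float64(-3.5), array([123.3, 193.7]), array([662. ,  20.5])) (np.float64(-0.5), array([123.2, 194.1]), array([658.7,  20.8]))
```

View pics/tray.png

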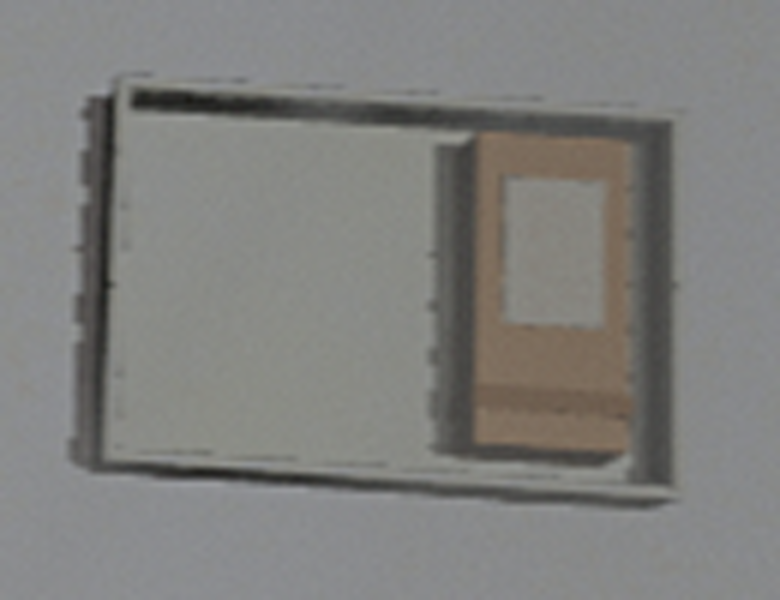

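```bash
cat > go.py <<'E'
import sys,numpy as np
from rig import sense
from scipy.spatial.transform import Rotation as R
x,y,z,phi=map(float,sys.argv[1:5]);s=sense();T=np.array(s['tool_rot'])
p=np.radians(phi);G=np.array([[np.cos(p),np.sin(p),0],[np.sin(p),-np.cos(p),0],[0,0,-1]])
print('t',round(s['time'],2),'pos',np.round(s['position']*1000,1),'gap',round(s['finger_gap'],3),'F',np.round(s['force'],1))
print('shift',np.round(T.T@(np.array([x,y,z])-s['position']*1000),1),'turn',np.round(np.degrees(R.from_matrix(T.T@G).as_rotvec())/8,2))
E
python3 go.py 408 152 120 125.4
```

```text
t 0.5 pos [198.5 486.  207.4] gap 1.003 F [ 0.  -0.5 -0.8]
shift [-320.2 -230.    87.4] turn [-0.    0.    4.05]
```

Call:
step_arm:
  moves:
    - [-200,-144,54,0,0,4.05,100]
    - [-200,-144,54,0,0,4.05,100]
    - [-200,-144,54,0,0,4.05,100]
    - [-200,-144,54,0,0,4.05,100]
    - [-200,-144,54,0,0,4.05,100]

```text
time: 1.0
position: [0.3288, 0.2774, 0.1538]
tool_rot: [[-0.576, 0.817, 0.001], [0.817, 0.576, 0.0], [-0.0, 0.001, -1.0]]
force: [0.9, 1.0, 0.0]
finger_gap: 0.998
```

```bash
python3 go.py 408 152 100 125.4
```

```text
t 1.0 pos [328.8 277.4 153.8] gap 0.998 F [0.9 1.  0. ]
shift [-148.2   -7.5   53.8] turn [ 0.01  0.   -0.03]
```

Call:
step_arm:
  moves:
    - [-148,-7.5,54,0,0,0,100]
    - [-148,-7.5,54,0,0,0,100]
    - [-148,-7.5,54,0,0,0,100]
    - [-148,-7.5,54,0,0,0,100]
    - [-148,-7.5,54,0,0,0,100]

```text
time: 1.5
position: [0.4078, 0.1528, 0.0995]
tool_rot: [[-0.576, 0.817, -0.001], [0.817, 0.576, -0.0], [0.001, -0.001, -1.0]]
force: [-0.4, -0.1, -0.1]
finger_gap: 1.003
```

```bash
python3 go.py 408 152 18 125.4
```

```text
t 1.5 pos [407.8 152.8  99.5] gap 1.003 F [-0.4 -0.1 -0.1]
shift [-0.8 -0.2 81.5] turn [-0.01 -0.   -0.03]
```

Call:
step_arm:
  moves:
    - [-0.5,0,40,0,0,0,100]
    - [-0.5,0,70,0,0,0,100]
    - [-0.5,0,81,0,0,0,100]
    - [-0.5,0,81,0,0,0,60]
    - [-0.5,0,81,0,0,0,40]
  squeeze: 35

```text
time: 2.0
position: [0.4078, 0.1546, 0.0196]
tool_rot: [[-0.58, 0.814, 0.0], [0.814, 0.58, 0.0], [0.0, 0.0, -1.0]]
force: [-5.8, -2.9, 7.6]
finger_gap: 0.694
```

Call:
step_arm:
  moves:
    - [0,0,0,0,0,0,30]
    - [0,0,0,0,0,0,30]
    - [0,0,0,0,0,0,30]
    - [0,0,0,0,0,0,30]
    - [0,0,0,0,0,0,30]

```text
time: 2.5
position: [0.4079, 0.1544, 0.0202]
tool_rot: [[-0.58, 0.815, 0.001], [0.815, 0.58, 0.001], [0.0, 0.001, -1.0]]
force: [-4.6, 2.0, 7.2]
finger_gap: 0.623
```

Call:
step_arm:
  moves:
    - [0,0,-10,0,0,0,30]
    - [0,0,-40,0,0,0,30]
    - [0,0,-80,0,0,0,30]
    - [0,0,-120,0,0,0,30]
    - [0,0,-130,0,0,0,30]

```text
time: 3.0
position: [0.4105, 0.1542, 0.1539]
tool_rot: [[-0.579, 0.815, 0.007], [0.815, 0.579, 0.001], [-0.003, 0.007, -1.0]]
force: [0.2, 0.5, -2.9]
finger_gap: 0.616
```

```bash
python3 go.py 560.4 289.8 150 87;python3 - <<'E'
from rig import viewer
import cv2
for n in ["side","wrist"]:
    p,d=viewer.snapshot(n); cv2.imwrite(f"pics/{n}1.png",p)
E
```

```text
t 3.0 pos [410.5 154.2 153.9] gap 0.616 F [ 0.2  0.5 -2.9]
shift [ 23.7 200.7   5.1] turn [0.05 0.01 4.8 ]
```

View pics/side1.png

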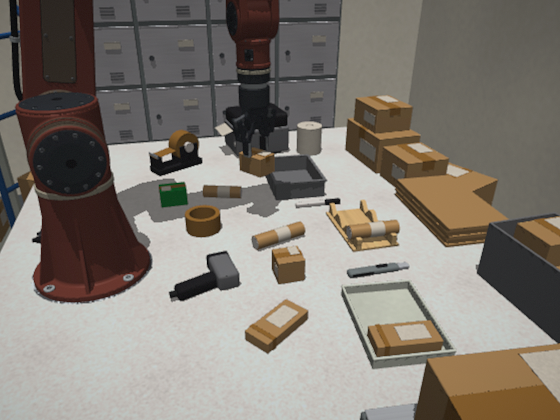

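View pics/wrist1.png

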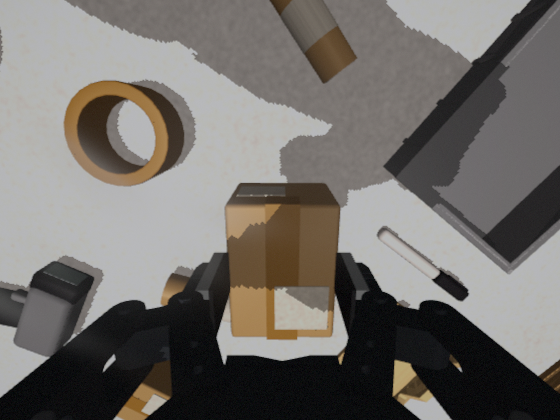

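Call:
step_arm:
  moves:
    - [24,200,0,0,0,4.8,30]
    - [24,200,0,0,0,4.8,30]
    - [24,200,0,0,0,4.8,30]
    - [24,200,0,0,0,4.8,30]
    - [24,200,0,0,0,4.8,30]

```text
time: 3.6
position: [0.5601, 0.2923, 0.1453]
tool_rot: [[0.057, 0.998, -0.001], [0.998, -0.057, 0.0], [0.0, -0.001, -1.0]]
force: [0.8, -0.5, -3.3]
finger_gap: 0.62
```

```bash
python3 go.py 560.4 289.8 60 87
```

```text
t 3.6 pos [560.1 292.3 145.3] gap 0.62 F [ 0.8 -0.5 -3.3]
shift [-2.5  0.5 85.3] turn [-0.   -0.   -0.03]
```

Call:
step_arm:
  moves:
    - [-2,0.5,40,0,0,0,30]
    - [-2,0.5,80,0,0,0,30]
    - [-2,0.5,105,0,0,0,30]
    - [-2,0.5,113,0,0,0,30]
    - [-2,0.5,116,0,0,0,30]

```text
time: 4.1
position: [0.5562, 0.2865, 0.0312]
tool_rot: [[0.053, 0.999, -0.003], [0.999, -0.053, -0.001], [-0.001, -0.003, -1.0]]
force: [0.3, 0.1, -2.8]
finger_gap: 0.618
```

Call:
step_arm:
  moves:
    - [0,0,1,0,0,0,30]
    - [0,0,2,0,0,0,30]
    - [0,0,3,0,0,0,30]
    - [0,0,4,0,0,0,30]

```text
time: 4.5
position: [0.558, 0.2871, 0.0297]
tool_rot: [[0.053, 0.999, 0.001], [0.999, -0.053, 0.0], [0.001, 0.001, -1.0]]
force: [-0.5, -0.0, -2.8]
finger_gap: 0.619
```

Call:
step_arm:
  moves:
    - [0,0,1,0,0,0,30]
    - [0,0,2,0,0,0,30]
    - [0,0,3,0,0,0,30]
    - [0,0,3,0,0,0,30]

```text
time: 4.9
position: [0.5573, 0.2869, 0.0257]
tool_rot: [[0.053, 0.999, -0.0], [0.999, -0.053, -0.0], [-0.0, -0.0, -1.0]]
force: [-0.2, 0.1, -3.0]
finger_gap: 0.614
```

Call:
step_arm:
  moves:
    - [0,0,1,0,0,0,30]
    - [0,0,2,0,0,0,30]
    - [0,0,2,0,0,0,30]

```text
time: 5.2
position: [0.5576, 0.287, 0.0243]
tool_rot: [[0.053, 0.999, 0.0], [0.999, -0.053, 0.0], [0.0, 0.0, -1.0]]
force: [-2.5, -0.8, 2.8]
finger_gap: 0.614
```

Call:
step_arm:
  moves:
    - [0,0,0,0,0,0,75]
    - [0,0,0,0,0,0,85]
    - [0,0,0,0,0,0,85]
    - [0,0,-30,0,0,0,85]
    - [0,0,-70,0,0,0,85]

```text
time: 5.7
position: [0.5558, 0.2862, 0.0927]
tool_rot: [[0.053, 0.999, -0.004], [0.999, -0.053, -0.001], [-0.002, -0.004, -1.0]]
force: [0.4, 0.7, 0.8]
finger_gap: 0.849
```

Call:
step_arm:
  moves:
    - [0,0,-40,0,0,0,85]
    - [0,0,-50,0,0,0,100]
    - [0,0,-50,0,0,0,100]

```text
time: 6.0
position: [0.5588, 0.2874, 0.1459]
tool_rot: [[0.053, 0.999, 0.004], [0.999, -0.053, 0.001], [0.002, 0.004, -1.0]]
force: [-0.6, -0.5, -0.1]
finger_gap: 0.999
```

```bash
python3 go.py 418.5 -130.7 130 91;python3 - <<'E'
from rig import viewer
import cv2
for n in ["wrist"]:
    p,d=viewer.snapshot(n); cv2.imwrite(f"pics/{n}2.png",p)
E
```

```text
t 6.0 pos [558.8 287.4 145.9] gap 0.999 F [-0.6 -0.5 -0.1]
shift [-425.  -118.2   14.8] turn [ 0.03 -0.01 -0.5 ]
```

View pics/wrist2.png

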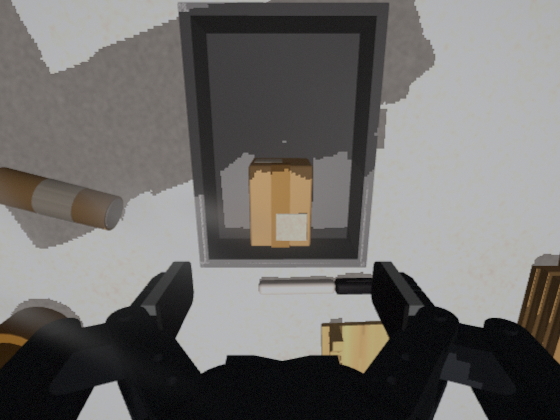

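The oblong sits upright on the tote floor, at (281,205), square to the walls. Next is the cube.

Call:
step_arm:
  moves:
    - [-240,-67,8,0,0,-0.5,100]
    - [-240,-67,8,0,0,-0.5,100]
    - [-240,-67,8,0,0,-0.5,100]
    - [-240,-67,8,0,0,-0.5,100]
    - [-240,-67,8,0,0,-0.5,100]

```text
time: 6.55
position: [0.4756, 0.0492, 0.134]
tool_rot: [[-0.017, 1.0, -0.003], [1.0, 0.017, -0.0], [0.0, -0.003, -1.0]]
force: [0.4, -0.5, 0.6]
finger_gap: 1.001
```

```bash
python3 go.py 418.5 -130.7 110 91
```

```text
t 6.55 pos [475.6  49.2 134. ] gap 1.001 F [ 0.4 -0.5  0.6]
shift [-178.9  -60.1   24.1] turn [-0.02 -0.    0.  ]
```

Call:
step_arm:
  moves:
    - [-179,-60,23,0,0,0,100]
    - [-179,-60,23,0,0,0,100]
    - [-179,-60,23,0,0,0,100]
    - [-179,-60,23,0,0,0,100]
    - [-179,-60,23,0,0,0,100]

```text
time: 7.05
position: [0.4183, -0.1324, 0.1108]
tool_rot: [[-0.012, 1.0, -0.004], [1.0, 0.012, 0.0], [0.0, -0.004, -1.0]]
force: [0.4, 0.7, -0.1]
finger_gap: 1.003
```

```bash
python3 go.py 418.5 -130.7 23 91
```

```text
t 7.05 pos [ 418.3 -132.4  110.8] gap 1.003 F [ 0.4  0.7 -0.1]
shift [ 1.7  0.6 87.8] turn [-0.03 -0.   -0.04]
```

Call:
step_arm:
  moves:
    - [1.5,0,45,0,0,0,100]
    - [1.5,0,75,0,0,0,100]
    - [1.5,0,88,0,0,0,100]
    - [1.5,0,88,0,0,0,75]
    - [1.5,0,88,0,0,0,60]

```text
time: 7.55
position: [0.4202, -0.127, 0.0244]
tool_rot: [[-0.018, 1.0, -0.002], [1.0, 0.018, 0.001], [0.001, -0.002, -1.0]]
force: [3.3, 2.7, 11.4]
finger_gap: 0.689
```

Call:
step_arm:
  moves:
    - [0,0,0,0,0,0,40]
    - [0,0,0,0,0,0,40]
    - [0,0,0,0,0,0,40]
    - [0,0,0,0,0,0,40]

```text
time: 7.95
position: [0.4212, -0.1278, 0.0252]
tool_rot: [[-0.017, 1.0, 0.001], [1.0, 0.017, -0.0], [-0.0, 0.001, -1.0]]
force: [-0.2, -0.3, -2.4]
finger_gap: 0.673
```

Call:
step_arm:
  moves:
    - [0,0,-10,0,0,0,40]
    - [0,0,-40,0,0,0,40]
    - [0,0,-80,0,0,0,40]
    - [0,0,-120,0,0,0,40]
    - [0,0,-125,0,0,0,40]

```text
time: 8.45
position: [0.4235, -0.129, 0.1548]
tool_rot: [[-0.017, 1.0, 0.007], [1.0, 0.017, -0.003], [-0.003, 0.007, -1.0]]
force: [0.4, -0.7, -3.6]
finger_gap: 0.674
```

```bash
python3 go.py 565.2 379.6 150 87;python3 - <<'E'
from rig import viewer
import cv2
for n in ["wrist"]:
    p,d=viewer.snapshot(n); cv2.imwrite(f"pics/{n}3.png",p)
E
```

```text
t 8.45 pos [ 423.5 -129.   154.8] gap 0.674 F [ 0.4 -0.7 -3.6]
shift [506.1 150.4   4. ] turn [0.05 0.02 0.5 ]
```

View pics/wrist3.png

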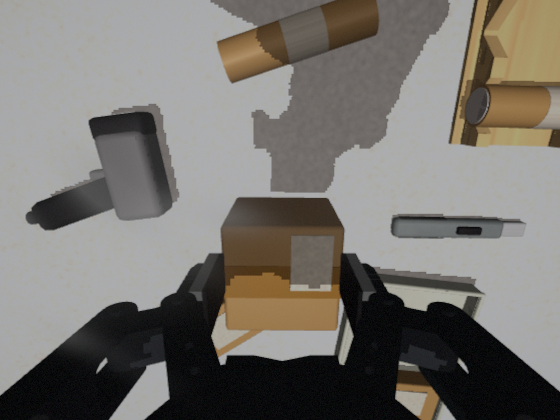

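Call:
step_arm:
  moves:
    - [236,70,0,0,0,0.5,40]
    - [236,70,0,0,0,0.5,40]
    - [236,70,0,0,0,0.5,40]
    - [236,70,0,0,0,0.5,40]
    - [236,70,0,0,0,0.5,40]

```text
time: 9.0
position: [0.4863, 0.1116, 0.1489]
tool_rot: [[0.052, 0.999, -0.002], [0.999, -0.052, -0.0], [-0.0, -0.002, -1.0]]
force: [1.3, -0.3, -2.6]
finger_gap: 0.67
```

```bash
python3 go.py 565.2 379.6 150 87
```

```text
t 9.0 pos [486.3 111.6 148.9] gap 0.67 F [ 1.3 -0.3 -2.6]
shift [271.7  64.8  -1.3] turn [-0.01  0.   -0.  ]
```

Call:
step_arm:
  moves:
    - [240,57,-1,0,0,0,40]
    - [240,57,-1,0,0,0,40]
    - [240,57,-1,0,0,0,40]
    - [240,57,-1,0,0,0,40]
    - [240,57,-1,0,0,0,40]

```text
time: 9.5
position: [0.5559, 0.3481, 0.1493]
tool_rot: [[0.052, 0.999, -0.002], [0.999, -0.052, -0.001], [-0.001, -0.002, -1.0]]
force: [0.4, -1.6, -1.9]
finger_gap: 0.668
```

```bash
python3 go.py 565.2 379.6 120 87
```

```text
t 9.5 pos [555.9 348.1 149.3] gap 0.668 F [ 0.4 -1.6 -1.9]
shift [32.   7.7 29.3] turn [-0.01  0.01  0.  ]
```

Call:
step_arm:
  moves:
    - [32,6,0,0,0,0,40]
    - [32,6,30,0,0,0,40]
    - [32,6,70,0,0,0,40]
    - [32,6,100,0,0,0,40]
    - [32,6,112,0,0,0,40]

```text
time: 10.0
position: [0.561, 0.3762, 0.034]
tool_rot: [[0.053, 0.999, -0.007], [0.999, -0.053, -0.004], [-0.004, -0.006, -1.0]]
force: [-1.0, -0.4, -1.2]
finger_gap: 0.675
```

Call:
step_arm:
  moves:
    - [0,0,1,0,0,0,40]
    - [0,0,2,0,0,0,40]
    - [0,0,3,0,0,0,40]
    - [0,0,3,0,0,0,40]

```text
time: 10.4
position: [0.5651, 0.3781, 0.0374]
tool_rot: [[0.053, 0.999, 0.002], [0.999, -0.053, 0.001], [0.001, 0.002, -1.0]]
force: [0.9, -0.4, -2.4]
finger_gap: 0.669
```

Call:
step_arm:
  moves:
    - [0,0,2,0,0,0,40]
    - [0,0,4,0,0,0,40]
    - [0,0,5,0,0,0,40]
    - [0,0,5,0,0,0,40]

```text
time: 10.8
position: [0.564, 0.3776, 0.0307]
tool_rot: [[0.053, 0.999, -0.0], [0.999, -0.053, -0.0], [-0.0, -0.0, -1.0]]
force: [-0.0, -1.3, -3.7]
finger_gap: 0.667
```

Call:
step_arm:
  moves:
    - [0,0,1,0,0,0,40]
    - [0,0,2,0,0,0,40]
    - [0,0,2,0,0,0,40]

```text
time: 11.1
position: [0.5643, 0.378, 0.0291]
tool_rot: [[0.053, 0.999, 0.0], [0.999, -0.053, 0.0], [0.0, 0.0, -1.0]]
force: [-0.7, 0.8, -0.5]
finger_gap: 0.67
```

Call:
step_arm:
  moves:
    - [0,0,0.7,0,0,0,40]
    - [0,0,1,0,0,0,40]
    - [0,0,1,0,0,0,40]

```text
time: 11.4
position: [0.5644, 0.378, 0.029]
tool_rot: [[0.053, 0.999, 0.001], [0.999, -0.053, 0.001], [0.001, 0.001, -1.0]]
force: [-2.8, -1.0, 6.7]
finger_gap: 0.67
```

Call:
step_arm:
  moves:
    - [0,0,0,0,0,0,80]
    - [0,0,0,0,0,0,88]
    - [0,0,0,0,0,0,88]
    - [0,0,-30,0,0,0,88]
    - [0,0,-70,0,0,0,88]

```text
time: 11.9
position: [0.5625, 0.3767, 0.0963]
tool_rot: [[0.053, 0.999, -0.004], [0.999, -0.053, -0.002], [-0.003, -0.004, -1.0]]
force: [0.9, 1.1, -0.0]
finger_gap: 0.877
```

Call:
step_arm:
  moves:
    - [0,0,-40,0,0,0,88]
    - [0,0,-50,0,0,0,100]
    - [0,0,-50,0,0,0,100]

```text
time: 12.2
position: [0.5654, 0.3783, 0.1499]
tool_rot: [[0.053, 0.999, 0.003], [0.999, -0.053, 0.002], [0.002, 0.003, -1.0]]
force: [0.3, -0.3, -0.5]
finger_gap: 1.003
```

```bash
python3 go.py 352 -295.5 150 216.3;python3 - <<'E'
from rig import viewer
import cv2
for n in ["wrist"]:
    p,d=viewer.snapshot(n); cv2.imwrite(f"pics/{n}4.png",p)
E
```

```text
t 12.2 pos [565.4 378.3 149.9] gap 1.003 F [ 0.3 -0.3 -0.5]
shift [-684.1 -177.6   -2. ] turn [  0.03   0.02 -16.16]
```

View pics/wrist4.png

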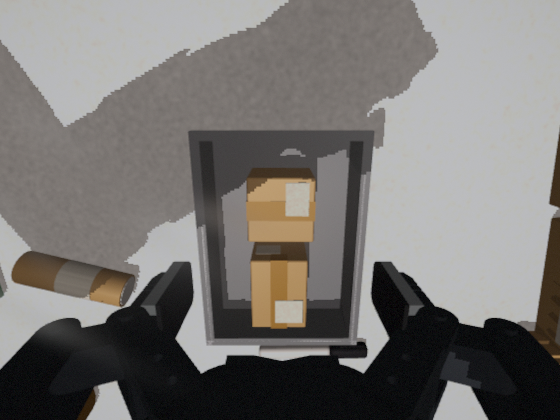

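Both cartons are upright side by side, the cube at (281,205) and the oblong at (280,285). Next is the mailer.

Call:
step_arm:
  moves:
    - [-240,-62,-1,0,0,-5.3,100]
    - [-240,-62,-1,0,0,-5.3,100]
    - [-240,-62,-1,0,0,-5.3,100]
    - [-240,-62,-1,0,0,-5.3,100]
    - [-240,-62,-1,0,0,-5.3,100]

```text
time: 12.75
position: [0.4879, 0.1412, 0.1468]
tool_rot: [[-0.635, 0.773, -0.003], [0.773, 0.635, -0.001], [0.002, -0.003, -1.0]]
force: [0.9, -0.5, 1.4]
finger_gap: 1.0
```

```bash
python3 go.py 352 -295.5 150 216.3
```

```text
t 12.75 pos [487.9 141.2 146.8] gap 1.0 F [ 0.9 -0.5  1.4]
shift [-251.2 -382.3   -2.4] turn [-1.000e-02 -2.000e-02 -1.086e+01]
```

Call:
step_arm:
  moves:
    - [-133,-203,0,0,0,-5.3,100]
    - [-133,-203,0,0,0,-5.3,100]
    - [-133,-203,0,0,0,-5.3,100]
    - [-133,-203,0,0,0,-5.3,100]
    - [-133,-203,0,0,0,-5.3,100]

```text
time: 13.25
position: [0.4235, -0.0631, 0.1473]
tool_rot: [[-0.971, 0.238, -0.003], [0.238, 0.971, 0.001], [0.003, 0.0, -1.0]]
force: [1.1, -0.8, -0.2]
finger_gap: 0.996
```

```bash
python3 go.py 352 -295.5 120 216.3
```

```text
t 13.25 pos [423.5 -63.1 147.3] gap 0.996 F [ 1.1 -0.8 -0.2]
shift [  14.1 -242.7   27.3] turn [ 0.01 -0.02 -6.26]
```

Call:
step_arm:
  moves:
    - [14,-242,27,0,0,-5.3,100]
    - [14,-242,27,0,0,-5.3,100]
    - [14,-242,27,0,0,-5.3,100]
    - [14,-242,27,0,0,-5.3,100]
    - [14,-242,27,0,0,-5.3,100]

```text
time: 13.75
position: [0.3623, -0.2616, 0.1239]
tool_rot: [[-0.925, -0.379, -0.002], [-0.379, 0.925, 0.002], [0.001, 0.003, -1.0]]
force: [0.7, -0.1, 0.3]
finger_gap: 1.001
```

```bash
python3 go.py 352 -295.5 70 216.3
```

```text
t 13.75 pos [ 362.3 -261.6  123.9] gap 1.001 F [ 0.7 -0.1  0.3]
shift [ 22.3 -27.6  53.9] turn [ 0.02 -0.   -1.75]
```

Call:
step_arm:
  moves:
    - [22,-27,10,0,0,-1.75,100]
    - [22,-27,40,0,0,-1.75,100]
    - [22,-27,54,0,0,-1.75,100]
    - [22,-27,54,0,0,-1.75,100]

```text
time: 14.15
position: [0.3514, -0.2922, 0.0686]
tool_rot: [[-0.81, -0.587, -0.004], [-0.587, 0.81, 0.005], [0.001, 0.007, -1.0]]
force: [0.6, 0.4, -0.0]
finger_gap: 0.997
```

```bash
python3 go.py 352.5 -295.5 3 216.3;python3 - <<'E'
from rig import viewer
import cv2
for n in ["wrist"]:
    p,d=viewer.snapshot(n); cv2.imwrite(f"pics/{n}5.png",p)
E
```

```text
t 14.15 pos [ 351.4 -292.2   68.6] gap 0.997 F [ 0.6  0.4 -0. ]
shift [ 1.  -3.8 65.5] turn [ 0.05 -0.   -0.05]
```

View pics/wrist5.png

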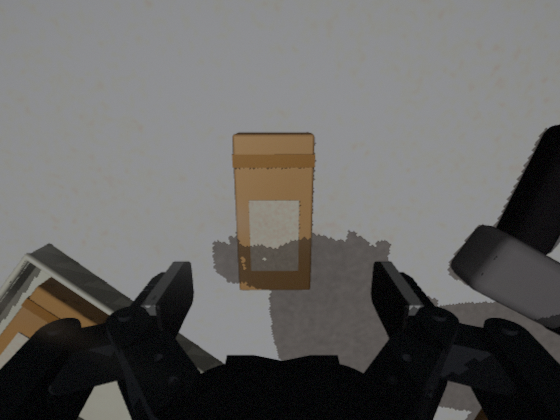

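Call:
step_arm:
  moves:
    - [1,-3,20,0,0,0,100]
    - [1,-3,45,0,0,0,100]
    - [1,-3,60,0,0,0,100]
    - [1,-3,63,0,0,0,100]
    - [1,-3,63,0,0,0,100]

```text
time: 14.7
position: [0.3548, -0.2971, 0.009]
tool_rot: [[-0.809, -0.588, -0.0], [-0.588, 0.809, 0.0], [0.0, 0.001, -1.0]]
force: [-0.1, 0.0, -0.0]
finger_gap: 0.999
```

```bash
python3 go.py 352.5 -295.5 3 216.3
```

```text
t 14.7 pos [ 354.8 -297.1    9. ] gap 0.999 F [-0.1  0.  -0. ]
shift [0.9 2.6 6. ] turn [ 0.   -0.   -0.04]
```

Call:
step_arm:
  moves:
    - [1,2,3,0,0,0,90]
    - [1,2,5,0,0,0,80]
    - [1,2,5,0,0,0,70]
    - [1,2,5,0,0,0,60]
    - [1,2,5,0,0,0,40]

```text
time: 15.2
position: [0.3529, -0.2965, 0.004]
tool_rot: [[-0.809, -0.587, 0.0], [-0.587, 0.809, -0.0], [-0.0, -0.0, -1.0]]
force: [0.3, 0.6, 0.8]
finger_gap: 0.445
```

Call:
step_arm:
  moves:
    - [0,0,0,0,0,0,40]
    - [0,0,0,0,0,0,40]
    - [0,0,0,0,0,0,40]
    - [0,0,0,0,0,0,40]

```text
time: 15.6
position: [0.3527, -0.2963, 0.0038]
tool_rot: [[-0.809, -0.587, -0.0], [-0.587, 0.809, 0.0], [0.0, 0.0, -1.0]]
force: [-0.2, 0.2, -0.9]
finger_gap: 0.397
```

Call:
step_arm:
  moves:
    - [0,0,-10,0,0,0,40]
    - [0,0,-30,0,0,0,40]
    - [0,0,-60,0,0,0,40]
    - [0,0,-90,0,0,0,40]
    - [0,0,-95,0,0,0,40]

```text
time: 16.1
position: [0.3542, -0.298, 0.1024]
tool_rot: [[-0.809, -0.588, 0.003], [-0.588, 0.809, -0.004], [-0.0, -0.005, -1.0]]
force: [0.3, -0.3, -1.0]
finger_gap: 0.399
```

```bash
python3 go.py 572 -300 105 174.5;python3 - <<'E'
from rig import viewer
import cv2
for n in ["wrist","side"]:
    p,d=viewer.snapshot(n); cv2.imwrite(f"pics/{n}6.png",p)
E
```

```text
t 16.1 pos [ 354.2 -298.   102.4] gap 0.399 F [ 0.3 -0.3 -1. ]
shift [-175.  -129.6   -1.9] turn [-0.03  0.02  5.19]
```

View pics/wrist6.png

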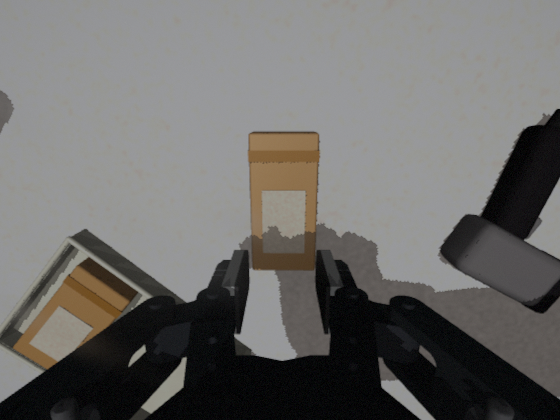

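View pics/side6.png

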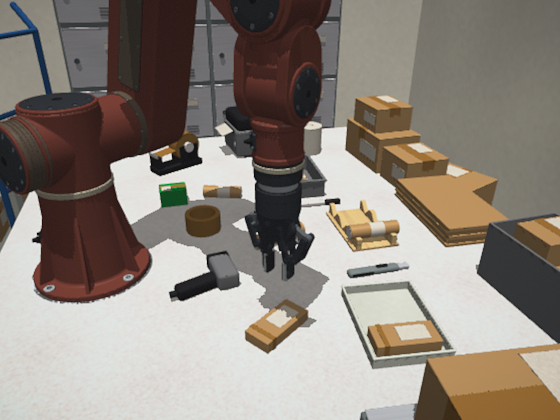

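```bash
python3 - <<'E'
from rig import viewer,sense
from h import *
s=sense();c=viewer.camera_params("wrist");p,d=viewer.snapshot("wrist")
R=np.array(c['rotation'])
for X in ([.3527,-.296,.024],s['position'],s['position']-s['tool_rot'][:,2]*.0187):
    q=R.T@(np.array(X)-c['eye']);print(q[0]/q[2]*c['fx']+c['cx'],q[1]/q[2]*c['fy']+c['cy'])
W=cloud(d,c)
m=np.zeros(d.shape,bool);m[125:275,240:325]=1;m&=(W[...,2]>.015)&(W[...,2]<.035)&(d>0)
print('wrist',rect(W,m),np.median(W[m][:,2]))
pt,dt=viewer.snapshot("top");ct=viewer.camera_params("top");Wt=cloud(dt,ct)
cv2.imwrite('pics/top6.png',pt)
# pads: points near tool
T=s['tool_rot'];L=(W-s['position'])@T*1000
for side in(1,-1):
    mm=(d>0)&(np.abs(L[...,1]*side-22)<18)&(L[...,2]>-40)&(L[...,2]<30)&(np.abs(L[...,0])<40)
    Q=L[mm];print(side,len(Q), Q.min(0).round(),Q.max(0).round())
E
```

```text
283.34005075353934 208.61805886361182
281.6484665563264 246.19251684496447
281.6823777094155 260.63346847555573
wrist (array([ 353.1, -298. ]), array([119.6,  56.9]), 36.0, 9340, array([ 349.3, -300.7], dtype=float32)) 0.023311865928597006
1 432 [-12.  17. -40.] [ 11.  30. -23.]
-1 431 [-12. -31. -40.] [ 11. -17. -24.]
```

View pics/top6.png

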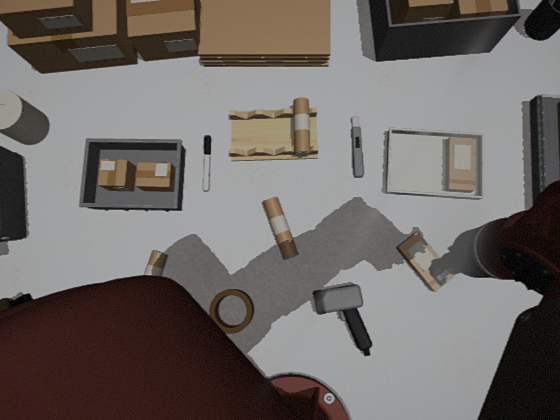

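```bash
python3 - <<'E'
from rig import viewer,sense
from h import *
s=sense();c=viewer.camera_params("wrist");p,d=viewer.snapshot("wrist")
T=s['tool_rot'];L=(cloud(d,c)-s['position'])@T*1000
print('gap',s['finger_gap'],s['position'])
for u in (242,236,228,322,326):
    for v in range(246,335,8): print((u,v),round(float(d[v,u]),3),L[v,u].round(0),p[v,u])
cv2.imwrite('pics/w7.png',cv2.resize(p[200:380,190:380],None,fx=3,fy=3))
E
```

```text
gap 0.403778134267407 [ 0.35241627 -0.29597041  0.09828222]
(242, 246) 0.287 [-44. -37.  99.] [ 92  94 100]
(242, 254) 0.146 [ 10. -19. -32.] [53 54 54]
(242, 262) 0.138 [ 10. -18. -41.] [26 25 26]
(242, 270) 0.132 [ 10. -17. -47.] [25 23 26]
(242, 278) 0.131 [  7. -17. -49.] [26 27 25]
(242, 286) 0.132 [  3. -17. -49.] [24 26 24]
(242, 294) 0.133 [ -1. -17. -49.] [16 15 18]
(242, 302) 0.132 [ -4. -17. -51.] [18 18 15]
(242, 310) 0.133 [ -7. -17. -51.] [11 15 17]
(242, 318) 0.132 [-10. -17. -53.] [ 9  5 10]
(242, 326) 0.313 [-133.  -41.   99.] [135 132 132]
(242, 334) 0.316 [-143.  -41.   99.] [152 153 151]
(236, 246) 0.288 [-44. -43. 100.] [141 143 144]
(236, 254) 0.146 [ 10. -22. -32.] [60 61 61]
(236, 262) 0.138 [ 10. -21. -41.] [59 59 59]
(236, 270) 0.132 [ 10. -20. -47.] [59 61 60]
(236, 278) 0.124 [ 10. -19. -55.] [42 42 41]
(236, 286) 0.118 [ 11. -18. -62.] [35 34 33]
(236, 294) 0.118 [  7. -18. -62.] [30 28 32]
(236, 302) 0.121 [  3. -18. -60.] [29 26 27]
(236, 310) 0.122 [ -1. -18. -61.] [21 21 20]
(236, 318) 0.122 [ -4. -18. -62.] [23 23 24]
(236, 326) 0.124 [ -8. -19. -61.
[... 968 characters left out ...]
9 [ -5.  17. -54.] [11  6  8]
(322, 318) 0.129 [ -8.  17. -55.] [3 5 1]
(322, 326) 0.13 [-12.  17. -56.] [70 71 76]
(322, 334) 0.316 [-142.   42.   99.] [89 93 97]
(326, 246) 0.288 [-44.  42.  99.] [88 91 95]
(326, 254) 0.146 [ 10.  21. -32.] [56 58 57]
(326, 262) 0.138 [ 10.  20. -41.] [53 55 55]
(326, 270) 0.131 [ 10.  19. -48.] [42 43 42]
(326, 278) 0.125 [ 10.  18. -54.] [ 9 10  9]
(326, 286) 0.119 [ 10.  17. -61.] [9 8 9]
(326, 294) 0.119 [  7.  17. -61.] [15 15 11]
(326, 302) 0.119 [  4.  17. -62.] [17 18 18]
(326, 310) 0.122 [ -1.  18. -60.] [19 19 19]
(326, 318) 0.123 [ -5.  18. -61.] [18 13 18]
(326, 326) 0.123 [ -7.  18. -62.] [16 14 13]
(326, 334) 0.124 [-11.  18. -62.] [67 68 71]
```

View pics/w7.png

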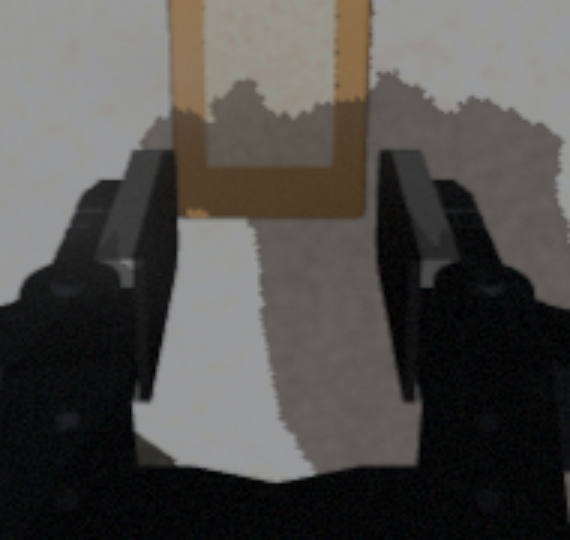

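```bash
python3 - <<'E'
from rig import viewer,sense
from h import *
s=sense();c=viewer.camera_params("side");p,d=viewer.snapshot("side")
R=np.array(c['rotation']);T=s['tool_rot']
q=p.copy()
for k,(off,col) in enumerate([(0,(0,0,255)),(.0187,(0,255,0)),(.028,(255,0,0))]):
  for y in(-.018,.018):
    X=s['position']-T[:,2]*off+T[:,1]*y
    r=R.T@(X-c['eye']);u,v=r[0]/r[2]*c['fx']+c['cx'],r[1]/r[2]*c['fy']+c['cy'];print(off,y,round(u,1),round(v,1))
    cv2.circle(q,(int(round(u)),int(round(v))),1,col,-1)
cv2.imwrite('pics/s8.png',cv2.resize(q[190:360,210:350],None,fx=4,fy=4)[:600])
E
```

```text
0 -0.018 285.1 290.7
0 0.018 269.7 282.9
0.0187 -0.018 285.3 282.2
0.0187 0.018 269.7 274.4
0.028 -0.018 285.3 277.8
0.028 0.018 269.6 270.1
```

View pics/s8.png

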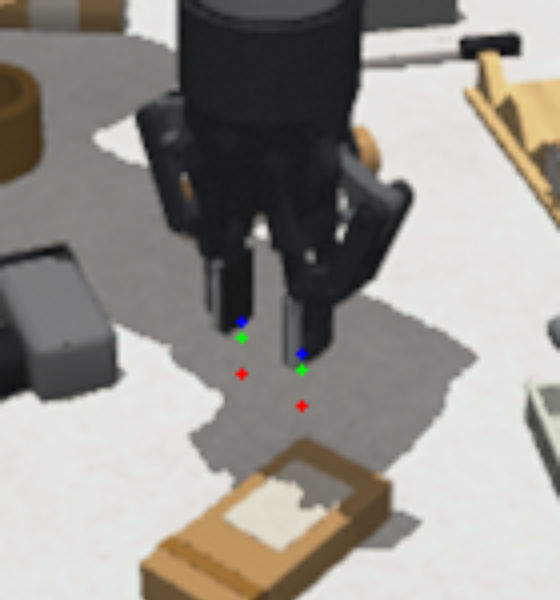

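The fingers closed above the mailer without touching it. In the wrist and side views the fingertips lie about 24 mm behind the reported TCP, so low grasps have to go correspondingly deeper. The mailer has not moved.

Call:
step_arm:
  moves:
    - [0,0,30,0,0,0,100]
    - [0,0,60,0,0,0,100]
    - [0,0,60,0,0,0,100]
    - [0,0,60,0,0,0,100]
    - [0,0,60,0,0,0,100]

```text
time: 16.9
position: [0.3532, -0.2969, 0.0397]
tool_rot: [[-0.809, -0.587, 0.001], [-0.587, 0.809, -0.001], [-0.0, -0.001, -1.0]]
force: [-0.2, 0.2, -0.4]
finger_gap: 1.005
```

```bash
python3 go.py 353 -296.5 -18 216.3; python3 - <<'E'
from rig import viewer,sense
from h import *
s=sense();c=viewer.camera_params("wrist");p,d=viewer.snapshot("wrist")
T=s['tool_rot'];L=(cloud(d,c)-s['position'])@T*1000
for side in (1,-1):
    mm=(d>0)&(L[...,1]*side>35)&(L[...,1]*side<60)&(L[...,2]>-70)&(L[...,2]<20)&(np.abs(L[...,0])<15)
    print(side,mm.sum(),np.percentile(L[mm],[1,50,99],axis=0).round(0).tolist())
cv2.imwrite('pics/w9.png',p)
E
```

```text
t 16.9 pos [ 353.2 -296.9   39.7] gap 1.005 F [-0.2  0.2 -0.4]
shift [-0.   0.5 57.7] turn [-0.01  0.   -0.04]
1 2249 [[-11.0, 42.0, -70.0], [6.0, 43.0, -57.0], [11.0, 56.0, -37.0]]
-1 2264 [[-11.0, -56.0, -70.0], [6.0, -43.0, -56.0], [11.0, -42.0, -37.0]]
```

View pics/w9.png

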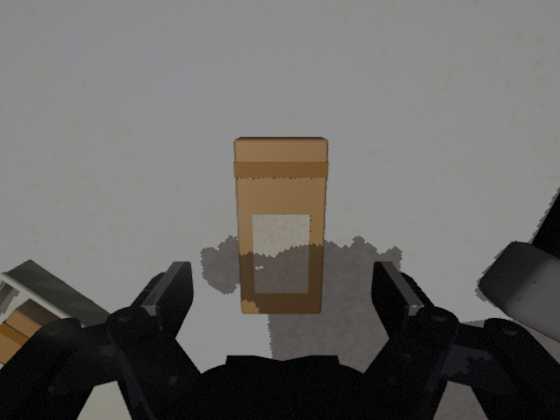

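Call:
step_arm:
  moves:
    - [0,0,30,0,0,0,100]
    - [0,0,50,0,0,0,100]
    - [0,0,57,0,0,0,100]
    - [0,0,60,0,0,0,90]
    - [0,0,60,0,0,0,80]

```text
time: 17.45
position: [0.3531, -0.2968, -0.0206]
tool_rot: [[-0.809, -0.587, 0.001], [-0.587, 0.809, -0.001], [-0.0, -0.001, -1.0]]
force: [-0.2, 0.5, 0.3]
finger_gap: 0.803
```

Call:
step_arm:
  moves:
    - [0,0,0,0,0,0,70]
    - [0,0,0,0,0,0,60]
    - [0,0,0,0,0,0,50]
    - [0,0,0,0,0,0,50]
    - [0,0,0,0,0,0,50]

```text
time: 17.95
position: [0.3533, -0.297, -0.0201]
tool_rot: [[-0.809, -0.587, 0.001], [-0.587, 0.809, -0.001], [-0.0, -0.002, -1.0]]
force: [0.4, 1.0, 5.8]
finger_gap: 0.643
```

Call:
step_arm:
  moves:
    - [0,0,-10,0,0,0,45]
    - [0,0,-30,0,0,0,45]
    - [0,0,-60,0,0,0,45]
    - [0,0,-80,0,0,0,45]
    - [0,0,-80,0,0,0,45]

```text
time: 18.45
position: [0.3543, -0.298, 0.062]
tool_rot: [[-0.809, -0.588, 0.004], [-0.588, 0.809, -0.004], [-0.0, -0.005, -1.0]]
force: [-0.0, -0.3, -1.5]
finger_gap: 0.647
```

```bash
python3 go.py 572 -300 65 174.5;python3 - <<'E'
from rig import viewer
import cv2
for n in ["wrist"]:
    p,d=viewer.snapshot(n); cv2.imwrite(f"pics/{n}10.png",p)
E
```

```text
t 18.45 pos [ 354.3 -298.    62. ] gap 0.647 F [-0.  -0.3 -1.5]
shift [-175.  -129.5   -2.3] turn [-0.04  0.02  5.19]
```

View pics/wrist10.png

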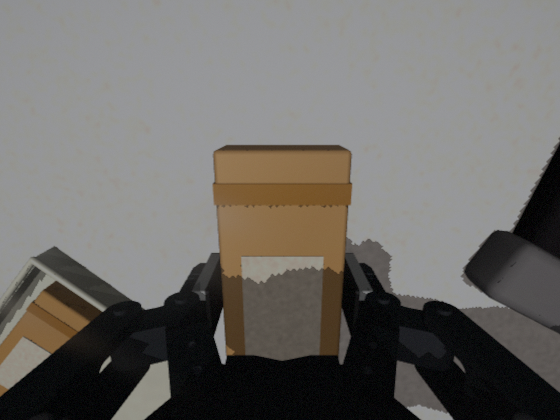

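Call:
step_arm:
  moves:
    - [-175,-129,0,0,0,5.2,45]
    - [-175,-129,0,0,0,5.2,45]
    - [-175,-129,0,0,0,5.2,45]
    - [-175,-129,0,0,0,5.2,45]
    - [-175,-129,0,0,0,5.2,45]

```text
time: 19.0
position: [0.5738, -0.2972, 0.0574]
tool_rot: [[-0.995, 0.102, 0.001], [0.102, 0.995, 0.0], [-0.001, 0.0, -1.0]]
force: [-0.6, -0.9, -1.0]
finger_gap: 0.646
```

```bash
python3 go.py 572 -300 -10 174.5
```

```text
t 19.0 pos [ 573.8 -297.2   57.4] gap 0.646 F [-0.6 -0.9 -1. ]
shift [ 1.6 -3.  67.4] turn [ 0.    0.01 -0.04]
```

Call:
step_arm:
  moves:
    - [1.5,-2,15,0,0,0,45]
    - [1.5,-2,30,0,0,0,45]
    - [1.5,-2,35,0,0,0,45]
    - [1.5,-2,35,0,0,0,45]

```text
time: 19.4
position: [0.5673, -0.299, 0.0223]
tool_rot: [[-0.995, 0.098, -0.002], [0.098, 0.995, 0.002], [0.003, 0.001, -1.0]]
force: [-0.4, 0.3, -1.2]
finger_gap: 0.646
```

```bash
python3 go.py 572 -300 -15.5 174.5;python3 - <<'E'
from rig import viewer
import cv2
for n in ["wrist","side"]:
    p,d=viewer.snapshot(n); cv2.imwrite(f"pics/{n}11.png",p)
E
```

```text
t 19.4 pos [ 567.3 -299.    22.3] gap 0.646 F [-0.4  0.3 -1.2]
shift [-4.9 -0.6 37.7] turn [ 0.01 -0.02 -0.02]
```

View pics/wrist11.png

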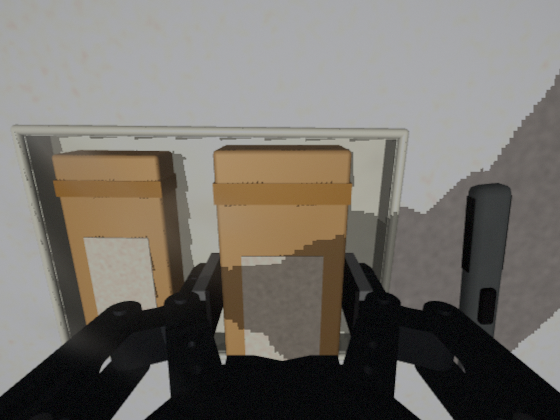

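View pics/side11.png

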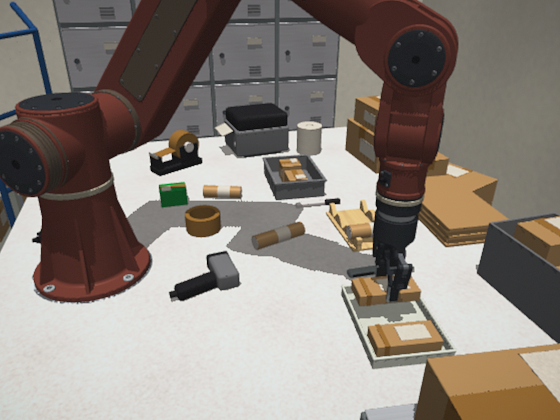

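Call:
step_arm:
  moves:
    - [-4,-0.5,10,0,0,0,45]
    - [-4,-0.5,22,0,0,0,45]
    - [-4,-0.5,28,0,0,0,45]
    - [-4,-0.5,30,0,0,0,45]
    - [-4,-0.5,30,0,0,0,45]

```text
time: 20.0
position: [0.572, -0.3005, -0.0068]
tool_rot: [[-0.995, 0.098, -0.001], [0.098, 0.995, 0.001], [0.001, 0.0, -1.0]]
force: [-0.3, -0.7, -1.9]
finger_gap: 0.643
```

```bash
python3 go.py 572 -300 -15.5 174.5;python3 - <<'E'
from rig import viewer
import cv2
for n in ["wrist"]:
    p,d=viewer.snapshot(n); cv2.imwrite(f"pics/{n}12.png",p)
E
```

```text
t 20.0 pos [ 572.  -300.5   -6.8] gap 0.643 F [-0.3 -0.7 -1.9]
shift [0.1 0.5 8.7] turn [ 0.   -0.01 -0.02]
```

View pics/wrist12.png

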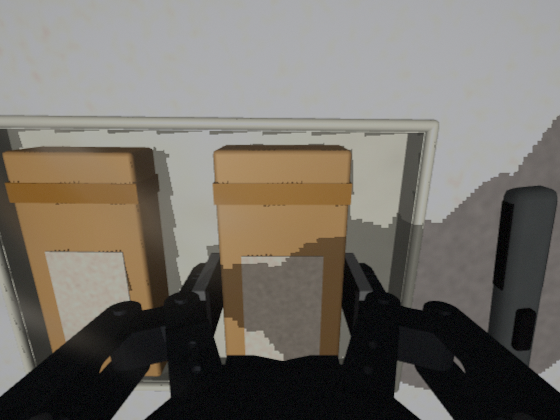

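Call:
step_arm:
  moves:
    - [0,0,3,0,0,0,45]
    - [0,0,5,0,0,0,45]
    - [0,0,7,0,0,0,45]
    - [0,0,7.5,0,0,0,45]

```text
time: 20.45
position: [0.5723, -0.3006, -0.014]
tool_rot: [[-0.995, 0.098, -0.0], [0.098, 0.995, 0.0], [0.0, 0.0, -1.0]]
force: [-0.3, 0.4, -1.3]
finger_gap: 0.646
```

Call:
step_arm:
  moves:
    - [0,0,0.7,0,0,0,45]
    - [0,0,1.3,0,0,0,45]
    - [0,0,1.3,0,0,0,45]

```text
time: 20.75
position: [0.5724, -0.3007, -0.015]
tool_rot: [[-0.995, 0.098, 0.0], [0.098, 0.995, 0.0], [0.0, 0.0, -1.0]]
force: [-0.7, -0.7, -1.9]
finger_gap: 0.645
```

Call:
step_arm:
  moves:
    - [0,0,0.7,0,0,0,45]
    - [0,0,1.2,0,0,0,45]
    - [0,0,1.2,0,0,0,45]

```text
time: 21.05
position: [0.5724, -0.3007, -0.016]
tool_rot: [[-0.995, 0.098, 0.0], [0.098, 0.995, -0.0], [-0.0, -0.0, -1.0]]
force: [-0.0, -0.0, 1.1]
finger_gap: 0.644
```

Contact: the z-force rose by 3 N. Release and rise.

Call:
step_arm:
  moves:
    - [0,0,0,0,0,0,72]
    - [0,0,0,0,0,0,78]
    - [0,0,0,0,0,0,78]
    - [0,0,-20,0,0,0,78]
    - [0,0,-50,0,0,0,78]

```text
time: 21.55
position: [0.571, -0.2997, 0.0325]
tool_rot: [[-0.995, 0.098, -0.003], [0.098, 0.995, 0.002], [0.003, 0.002, -1.0]]
force: [-0.0, 0.0, -0.2]
finger_gap: 0.786
```

Call:
step_arm:
  moves:
    - [0,0,-40,0,0,0,78]
    - [0,0,-80,0,0,0,85]
    - [0,0,-80,0,0,0,85]

```text
time: 21.85
position: [0.5755, -0.3027, 0.1198]
tool_rot: [[-0.995, 0.098, 0.008], [0.098, 0.995, -0.005], [-0.008, -0.004, -1.0]]
force: [0.6, 0.2, 0.7]
finger_gap: 0.855
```

```bash
python3 go.py 434.8 12.5 115 199;python3 - <<'E'
from rig import viewer
import cv2
for n in ["wrist"]:
    p,d=viewer.snapshot(n); cv2.imwrite(f"pics/{n}13.png",p)
E
```

```text
t 21.85 pos [ 575.5 -302.7  119.8] gap 0.855 F [0.6 0.2 0.7]
shift [170.9 299.9   2.1] turn [-0.04  0.05 -3.08]
```

View pics/wrist13.png

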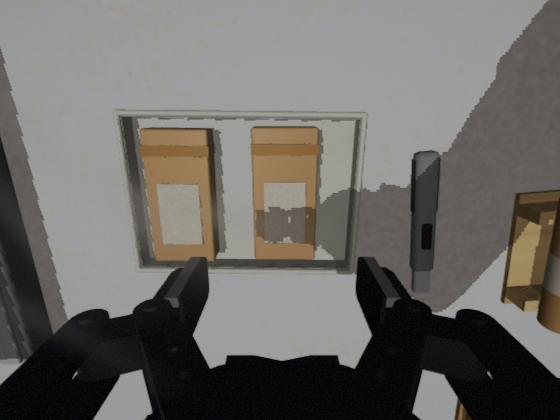

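Call:
step_arm:
  moves:
    - [115,202,0,0,0,-3.1,85]
    - [115,202,0,0,0,-3.1,85]
    - [115,202,0,0,0,-3.1,85]
    - [115,202,0,0,0,-3.1,85]
    - [115,202,0,0,0,-3.1,85]

```text
time: 22.4
position: [0.4748, -0.0854, 0.1125]
tool_rot: [[-0.944, -0.33, -0.003], [-0.33, 0.944, 0.001], [0.002, 0.002, -1.0]]
force: [0.3, 0.7, 0.5]
finger_gap: 0.851
```

```bash
python3 go.py 434.8 12.5 80 199
```

```text
t 22.4 pos [474.8 -85.4 112.5] gap 0.851 F [0.3 0.7 0.5]
shift [  5.4 105.5  32.8] turn [ 0.02 -0.02  0.03]
```

Call:
step_arm:
  moves:
    - [5,104,33,0,0,0,85]
    - [5,104,33,0,0,0,85]
    - [5,104,33,0,0,0,85]
    - [5,104,33,0,0,0,85]

```text
time: 22.8
position: [0.4371, 0.0096, 0.0797]
tool_rot: [[-0.944, -0.331, -0.003], [-0.331, 0.944, 0.0], [0.002, 0.001, -1.0]]
force: [0.4, -0.0, 0.1]
finger_gap: 0.847
```

```bash
python3 go.py 434.8 12.5 -20 199;python3 - <<'E'
from rig import viewer,sense
from h import *
c=viewer.camera_params("wrist")
p,d=viewer.snapshot("wrist"); cv2.imwrite("pics/wrist14.png",p)
W=cloud(d,c);m=(W[...,2]>.012)&(W[...,2]<.045)&(d>0)&(np.hypot(W[...,0]-.435,W[...,1]-.012)<.085)
print(rect(W,m))
E
```

```text
t 22.8 pos [437.1   9.6  79.7] gap 0.847 F [ 0.4 -0.   0.1]
shift [ 1.   3.4 99.7] turn [ 0.01 -0.02  0.04]
(array([435.3,  10.4]), array([136.6,  36.4]), 18.0, 8145, array([429.2,   8.3], dtype=float32))
```

View pics/wrist14.png

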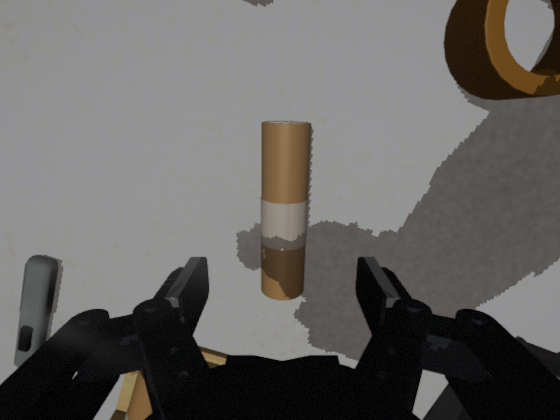

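Call:
step_arm:
  moves:
    - [1,2,40,0,0,0,85]
    - [1,2,80,0,0,0,80]
    - [1,2,96,0,0,0,70]
    - [1,2,97,0,0,0,70]
    - [1,2,97,0,0,0,70]

```text
time: 23.35
position: [0.438, 0.0087, -0.016]
tool_rot: [[-0.945, -0.327, 0.0], [-0.327, 0.945, -0.0], [-0.0, -0.0, -1.0]]
force: [-0.2, -0.8, 0.9]
finger_gap: 0.699
```

```bash
python3 go.py 435 11.8 -20 198.5
```

```text
t 23.35 pos [438.    8.7 -16. ] gap 0.699 F [-0.2 -0.8  0.9]
shift [1.9 3.9 4. ] turn [-0.    0.    0.07]
```

Call:
step_arm:
  moves:
    - [2,4,4,0,0,0,65]
    - [2,4,4,0,0,0,55]
    - [2,4,4,0,0,0,45]
    - [2,4,4,0,0,0,35]
    - [2,4,4,0,0,0,28]
  squeeze: 30

```text
time: 23.85
position: [0.4346, 0.0129, -0.0195]
tool_rot: [[-0.944, -0.329, 0.001], [-0.329, 0.944, -0.0], [-0.001, -0.001, -1.0]]
force: [-0.3, -0.6, 5.7]
finger_gap: 0.412
```

Call:
step_arm:
  moves:
    - [0,0,0,0,0,0,25]
    - [0,0,0,0,0,0,25]
    - [0,0,0,0,0,0,25]

```text
time: 24.15
position: [0.4346, 0.0129, -0.0195]
tool_rot: [[-0.944, -0.329, 0.001], [-0.329, 0.944, -0.0], [-0.001, -0.001, -1.0]]
force: [-0.7, -0.2, 6.4]
finger_gap: 0.41
```

Call:
step_arm:
  moves:
    - [0,0,-10,0,0,0,25]
    - [0,0,-30,0,0,0,25]
    - [0,0,-70,0,0,0,25]
    - [0,0,-100,0,0,0,25]
    - [0,0,-100,0,0,0,25]

```text
time: 24.65
position: [0.437, 0.0126, 0.0839]
tool_rot: [[-0.944, -0.329, 0.007], [-0.329, 0.944, -0.001], [-0.006, -0.003, -1.0]]
force: [0.1, 0.8, -1.6]
finger_gap: 0.41
```

```bash
python3 go.py 658.5 21 80 179
```

```text
t 24.65 pos [437.   12.6  83.9] gap 0.41 F [ 0.1  0.8 -1.6]
shift [-212.   -64.9    5.4] turn [-0.01  0.05  2.52]
```

Call:
step_arm:
  moves:
    - [-212,-65,0,0,0,2.5,25]
    - [-212,-65,0,0,0,2.5,25]
    - [-212,-65,0,0,0,2.5,25]
    - [-212,-65,0,0,0,2.5,25]
    - [-212,-65,0,0,0,2.5,25]

```text
time: 25.15
position: [0.6591, 0.0213, 0.0789]
tool_rot: [[-1.0, 0.014, 0.002], [0.014, 1.0, -0.0], [-0.002, -0.0, -1.0]]
force: [0.5, -0.5, -2.2]
finger_gap: 0.409
```

Call:
step_arm:
  moves:
    - [0,0,10,0,0,0,25]
    - [0,0,20,0,0,0,25]
    - [0,0,20,0,0,0,25]

```text
time: 25.45
position: [0.6527, 0.0213, 0.0574]
tool_rot: [[-1.0, 0.014, -0.005], [0.014, 1.0, 0.0], [0.005, 0.0, -1.0]]
force: [-1.2, -0.1, -1.8]
finger_gap: 0.413
```

```bash
python3 go.py 658.5 21 -4 179;python3 - <<'E'
from rig import viewer,sense
from h import *
c=viewer.camera_params("wrist")
p,d=viewer.snapshot("wrist"); cv2.imwrite("pics/wrist15.png",p)
E
```

```text
t 25.45 pos [652.7  21.3  57.4] gap 0.413 F [-1.2 -0.1 -1.8]
shift [-6.1 -0.2 61.3] turn [ 0.   -0.04  0.02]
```

View pics/wrist15.png

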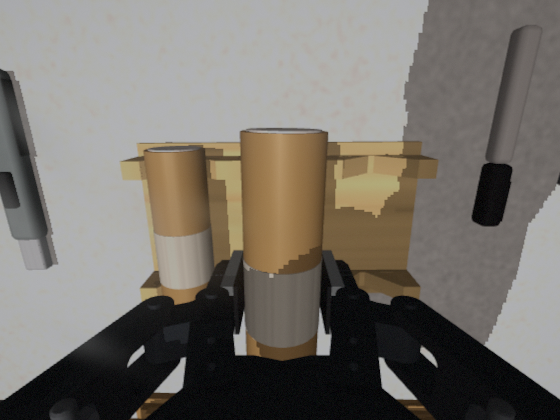

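Call:
step_arm:
  moves:
    - [-3,0,20,0,0,0,25]
    - [-3,0,40,0,0,0,25]
    - [-3,0,48,0,0,0,25]
    - [-3,0,50,0,0,0,25]
    - [-3,0,50,0,0,0,25]

```text
time: 26.0
position: [0.6586, 0.0211, 0.0104]
tool_rot: [[-1.0, 0.014, 0.0], [0.014, 1.0, -0.0], [-0.0, -0.0, -1.0]]
force: [-0.6, 0.1, -1.1]
finger_gap: 0.411
```

```bash
python3 go.py 658.5 21 -4 179
```

```text
t 26.0 pos [658.6  21.1  10.4] gap 0.411 F [-0.6  0.1 -1.1]
shift [ 0.1 -0.1 14.4] turn [-0.    0.    0.02]
```

Call:
step_arm:
  moves:
    - [0,0,4,0,0,0,25]
    - [0,0,8,0,0,0,25]
    - [0,0,11,0,0,0,25]
    - [0,0,12,0,0,0,25]
    - [0,0,12,0,0,0,25]

```text
time: 26.5
position: [0.6586, 0.021, -0.0022]
tool_rot: [[-1.0, 0.014, -0.0], [0.014, 1.0, -0.0], [0.0, -0.0, -1.0]]
force: [0.3, -0.7, 0.3]
finger_gap: 0.41
```

Call:
step_arm:
  moves:
    - [0,0,0.7,0,0,0,25]
    - [0,0,1.4,0,0,0,25]
    - [0,0,1.4,0,0,0,25]

```text
time: 26.8
position: [0.6589, 0.0206, -0.003]
tool_rot: [[-1.0, 0.015, 0.001], [0.015, 1.0, -0.001], [-0.001, -0.001, -1.0]]
force: [-2.7, -2.2, 5.5]
finger_gap: 0.409
```

Call:
step_arm:
  moves:
    - [0,0,0,0,0,0,46]
    - [0,0,0,0,0,0,52]
    - [0,0,0,0,0,0,55]
    - [0,0,0,0,0,0,55]
    - [0,0,-10,0,0,0,55]

```text
time: 27.3
position: [0.6575, 0.0212, 0.0054]
tool_rot: [[-1.0, 0.014, -0.003], [0.014, 1.0, 0.0], [0.003, 0.0, -1.0]]
force: [1.2, -0.5, -0.4]
finger_gap: 0.552
```

Call:
step_arm:
  moves:
    - [0,0,-30,0,0,0,55]
    - [0,0,-70,0,0,0,55]
    - [0,0,-110,0,0,0,85]
    - [0,0,-110,0,0,0,85]

```text
time: 27.7
position: [0.6625, 0.0209, 0.1233]
tool_rot: [[-1.0, 0.014, 0.01], [0.014, 1.0, -0.001], [-0.01, -0.001, -1.0]]
force: [1.7, -0.7, 0.8]
finger_gap: 0.846
```

```bash
python3 go.py 337 294.8 115 161.8;python3 - <<'E'
from rig import viewer,sense
from h import *
c=viewer.camera_params("wrist")
p,d=viewer.snapshot("wrist"); cv2.imwrite("pics/wrist16.png",p)
E
```

```text
t 27.7 pos [662.5  20.9 123.3] gap 0.846 F [ 1.7 -0.7  0.8]
shift [329.4 269.2   4.9] turn [0.01 0.07 2.17]
```

View pics/wrist16.png

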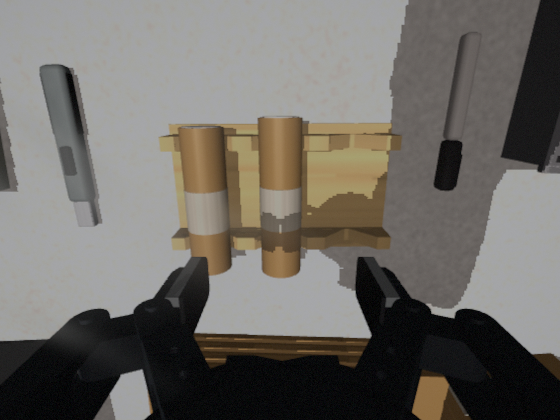

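The long tube is seated in the middle groove at (281,195). Next is the short tube.

Call:
step_arm:
  moves:
    - [190,155,0,0,0,2.2,85]
    - [190,155,0,0,0,2.2,85]
    - [190,155,0,0,0,2.2,85]
    - [190,155,0,0,0,2.2,85]
    - [190,155,0,0,0,2.2,85]

```text
time: 28.25
position: [0.4682, 0.1797, 0.1159]
tool_rot: [[-0.949, 0.316, -0.001], [0.316, 0.949, -0.0], [0.001, -0.0, -1.0]]
force: [0.2, 0.8, 0.6]
finger_gap: 0.849
```

```bash
python3 go.py 337 294.8 90 161.8
```

```text
t 28.25 pos [468.2 179.7 115.9] gap 0.849 F [0.2 0.8 0.6]
shift [160.8  67.7  26. ] turn [-0.   -0.01 -0.03]
```

Call:
step_arm:
  moves:
    - [161,67,25,0,0,0,85]
    - [161,67,25,0,0,0,85]
    - [161,67,25,0,0,0,85]
    - [161,67,25,0,0,0,85]
    - [161,67,25,0,0,0,85]

```text
time: 28.75
position: [0.3356, 0.2943, 0.0905]
tool_rot: [[-0.95, 0.312, -0.003], [0.312, 0.95, -0.001], [0.002, -0.002, -1.0]]
force: [-0.5, -0.1, -0.3]
finger_gap: 0.852
```

```bash
python3 go.py 337 294.5 -20 161.8;python3 - <<'E'
from rig import viewer,sense
from h import *
c=viewer.camera_params("wrist")
p,d=viewer.snapshot("wrist"); cv2.imwrite("pics/wrist17.png",p)
W=cloud(d,c);m=(W[...,2]>.012)&(W[...,2]<.045)&(d>0)&(np.hypot(W[...,0]-.337,W[...,1]-.2945)<.075)
print(rect(W,m))
E
```

```text
t 28.75 pos [335.6 294.3  90.5] gap 0.852 F [-0.5 -0.1 -0.3]
shift [ -1.5   0.8 110.5] turn [-0.01 -0.02  0.  ]
(array([336.9, 294.1]), array([111.8,  36.1]), -18.3, 6102, array([332.1, 295.6], dtype=float32))
```

View pics/wrist17.png

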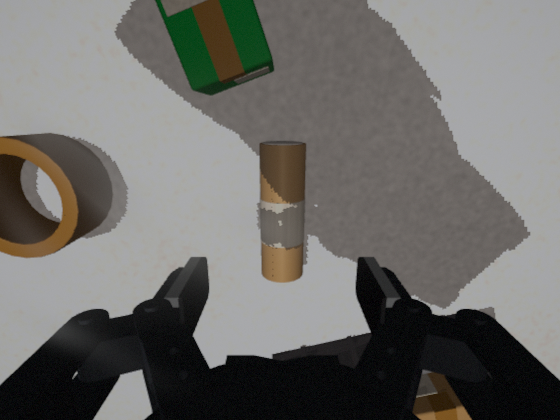

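Call:
step_arm:
  moves:
    - [-1,0,40,0,0,0,85]
    - [-1,0,80,0,0,0,80]
    - [-1,0,104,0,0,0,70]
    - [-1,0,107,0,0,0,70]
    - [-1,0,107,0,0,0,70]

```text
time: 29.3
position: [0.3406, 0.2923, -0.0157]
tool_rot: [[-0.948, 0.317, -0.001], [0.317, 0.948, -0.001], [0.001, -0.001, -1.0]]
force: [-0.9, 1.0, 0.0]
finger_gap: 0.698
```

```bash
python3 go.py 337 294.5 -20 161.8
```

```text
t 29.3 pos [340.6 292.3 -15.7] gap 0.698 F [-0.9  1.   0. ]
shift [4.1 1.  4.3] turn [-0.01 -0.   -0.04]
```

Call:
step_arm:
  moves:
    - [4,1,4,0,0,0,65]
    - [4,1,4,0,0,0,55]
    - [4,1,4,0,0,0,45]
    - [4,1,4,0,0,0,35]
    - [4,1,4,0,0,0,28]

```text
time: 29.8
position: [0.3373, 0.2955, -0.0188]
tool_rot: [[-0.949, 0.316, 0.001], [0.316, 0.949, 0.001], [-0.001, 0.001, -1.0]]
force: [-1.8, -0.6, 7.4]
finger_gap: 0.409
```

Call:
step_arm:
  moves:
    - [0,0,0,0,0,0,25]
    - [0,0,0,0,0,0,25]
    - [0,0,0,0,0,0,25]

```text
time: 30.1
position: [0.3373, 0.2956, -0.0188]
tool_rot: [[-0.949, 0.316, 0.001], [0.316, 0.949, 0.001], [-0.001, 0.001, -1.0]]
force: [-0.7, -0.5, 6.9]
finger_gap: 0.406
```

Call:
step_arm:
  moves:
    - [0,0,-10,0,0,0,25]
    - [0,0,-40,0,0,0,25]
    - [0,0,-80,0,0,0,25]
    - [0,0,-115,0,0,0,25]
    - [0,0,-115,0,0,0,25]

```text
time: 30.6
position: [0.3395, 0.2969, 0.1001]
tool_rot: [[-0.949, 0.316, 0.007], [0.316, 0.949, 0.004], [-0.005, 0.006, -1.0]]
force: [0.3, 0.4, -1.5]
finger_gap: 0.407
```

```bash
python3 go.py 659.6 85 95 179
```

```text
t 30.6 pos [339.5 296.9 100.1] gap 0.407 F [ 0.3  0.4 -1.5]
shift [-370.6 -100.     6.4] turn [ 0.04  0.04 -2.18]
```

Call:
step_arm:
  moves:
    - [-236,-64,0,0,0,-2.2,25]
    - [-236,-64,0,0,0,-2.2,25]
    - [-236,-64,0,0,0,-2.2,25]
    - [-236,-64,0,0,0,-2.2,25]
    - [-236,-64,0,0,0,-2.2,25]

```text
time: 31.1
position: [0.5376, 0.1611, 0.0952]
tool_rot: [[-1.0, 0.014, -0.0], [0.014, 1.0, 0.0], [0.0, 0.0, -1.0]]
force: [0.3, 1.5, -1.4]
finger_gap: 0.409
```

```bash
python3 go.py 659.6 85 75 179
```

```text
t 31.1 pos [537.6 161.1  95.2] gap 0.409 F [ 0.3  1.5 -1.4]
shift [-123.1  -74.3   20.2] turn [ 0.   -0.    0.02]
```

Call:
step_arm:
  moves:
    - [-122,-75,10,0,0,0,25]
    - [-122,-75,20,0,0,0,25]
    - [-122,-75,25,0,0,0,25]
    - [-122,-75,35,0,0,0,25]
    - [-122,-75,35,0,0,0,25]

```text
time: 31.6
position: [0.6559, 0.085, 0.0579]
tool_rot: [[-1.0, 0.016, -0.004], [0.016, 1.0, 0.0], [0.004, 0.0, -1.0]]
force: [-1.4, -0.3, -1.1]
finger_gap: 0.408
```

```bash
python3 go.py 659.6 85 -4 179;python3 - <<'E'
from rig import viewer,sense
from h import *
p,d=viewer.snapshot("wrist"); cv2.imwrite("pics/wrist18.png",p)
E
```

```text
t 31.6 pos [655.9  85.   57.9] gap 0.408 F [-1.4 -0.3 -1.1]
shift [-3.9  0.1 61.9] turn [ 0.   -0.03  0.01]
```

View pics/wrist18.png

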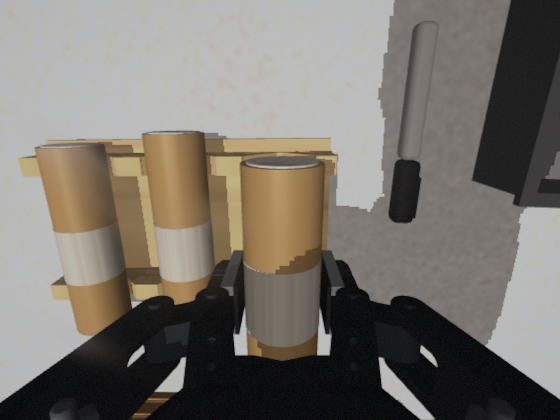

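Call:
step_arm:
  moves:
    - [-2,0,20,0,0,0,25]
    - [-2,0,40,0,0,0,25]
    - [-2,0,48,0,0,0,25]
    - [-2,0,50,0,0,0,25]
    - [-2,0,50,0,0,0,25]

```text
time: 32.15
position: [0.6593, 0.0863, 0.0112]
tool_rot: [[-1.0, 0.014, 0.0], [0.014, 1.0, 0.0], [-0.0, 0.0, -1.0]]
force: [0.7, -0.1, -0.4]
finger_gap: 0.411
```

```bash
python3 go.py 659.6 85 -3.3 179
```

```text
t 32.15 pos [659.3  86.3  11.2] gap 0.411 F [ 0.7 -0.1 -0.4]
shift [-0.3 -1.3 14.5] turn [0.   0.   0.03]
```

Call:
step_arm:
  moves:
    - [0,-1,4,0,0,0,25]
    - [0,-1,8,0,0,0,25]
    - [0,-1,11,0,0,0,25]
    - [0,-1,12.5,0,0,0,25]
    - [0,-1,12.5,0,0,0,25]

```text
time: 32.65
position: [0.6593, 0.0845, -0.0022]
tool_rot: [[-1.0, 0.014, -0.0], [0.015, 1.0, -0.0], [0.0, -0.0, -1.0]]
force: [0.1, -2.1, -0.5]
finger_gap: 0.407
```

Call:
step_arm:
  moves:
    - [0,0,0.7,0,0,0,25]
    - [0,0,1.4,0,0,0,25]
    - [0,0,1.4,0,0,0,25]

```text
time: 32.95
position: [0.6596, 0.0841, -0.0027]
tool_rot: [[-1.0, 0.015, 0.001], [0.015, 1.0, -0.001], [-0.001, -0.001, -1.0]]
force: [-3.5, -4.3, 7.4]
finger_gap: 0.412
```

Call:
step_arm:
  moves:
    - [0,0,0,0,0,0,46]
    - [0,0,0,0,0,0,52]
    - [0,0,0,0,0,0,55]
    - [0,0,0,0,0,0,55]
    - [0,0,-10,0,0,0,55]

```text
time: 33.45
position: [0.6582, 0.0848, 0.0055]
tool_rot: [[-1.0, 0.014, -0.003], [0.014, 1.0, 0.0], [0.003, -0.0, -1.0]]
force: [0.2, -0.7, -0.2]
finger_gap: 0.547
```

Call:
step_arm:
  moves:
    - [0,0,-30,0,0,0,55]
    - [0,0,-70,0,0,0,55]
    - [0,0,-110,0,0,0,60]
    - [0,0,-110,0,0,0,60]

```text
time: 33.85
position: [0.6632, 0.0849, 0.1235]
tool_rot: [[-1.0, 0.014, 0.01], [0.014, 1.0, 0.0], [-0.01, 0.0, -1.0]]
force: [1.3, 0.8, 0.9]
finger_gap: 0.6
```

Call:
step_arm:
  moves:
    - [200,0,-40,0,0,0,60]
    - [200,0,-40,0,0,0,60]
    - [200,0,-40,0,0,0,60]
    - [200,0,-40,0,0,0,60]
    - [200,0,-40,0,0,0,60]

```text
time: 34.35
position: [0.4538, 0.0879, 0.1574]
tool_rot: [[-1.0, 0.014, -0.003], [0.014, 1.0, 0.0], [0.003, 0.0, -1.0]]
force: [0.0, 0.0, 0.2]
finger_gap: 0.595
```

```bash
python3 - <<'E'
from rig import viewer,sense
from h import *
c=viewer.camera_params("top");p,d=viewer.snapshot("top");cv2.imwrite("pics/top19.png",p);p2,_=viewer.snapshot("side");cv2.imwrite("pics/side19.png",p2)
print(sense()['time'],sense()['position'])
W=cloud(d,c);zz=W[...,2]
def r(n,b,lo,h):
    m=np.zeros(d.shape,bool);m[b[1]:b[3],b[0]:b[2]]=1;m&=(zz>lo)&(zz<h)&(d>0)
    k,l,s,_=cv2.connectedComponentsWithStats(m.astype(np.uint8));m=l==1+np.argmax(s[1:,4])
    print(n,rect(W,m),np.median(zz[m]))
r('marker',(199,130,215,195),.007,.03);r('knife',(348,112,367,182),.009,.03)
r('mid',(258,94,290,165),.042,.07);r('left',(226,94,258,165),.042,.07)
E
```

```text
34.45 [0.45924599 0.08776581 0.15756968]Traceback (most recent call last):
  File "<stdin>", line 10, in <module>
  File "<stdin>", line 8, in r
    return _wrapfunc(a, 'argmax', axis=axis, out=out, **kwds)
    return bound(*args, **kwds)
ValueError: attempt to get argmax of an empty sequence
```

View pics/top19.png

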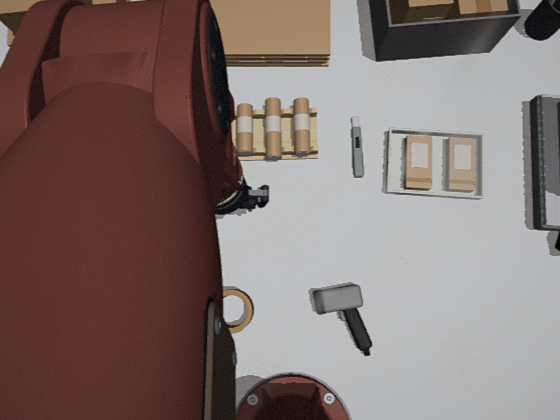

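View pics/side19.png

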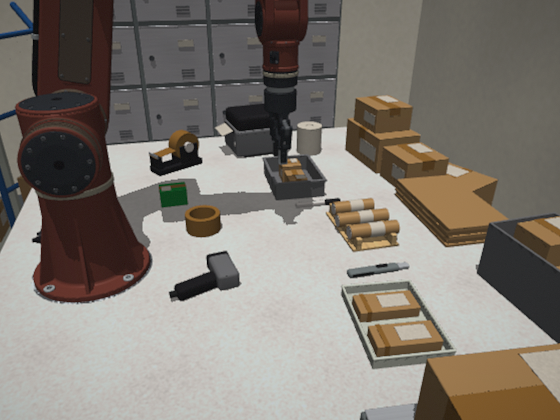

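Everything looks placed, but the arm hides the marker and the tote from the top camera. I swing it to the right for a last check.

Call:
step_arm:
  moves:
    - [60,-240,-10,0,0,0,60]
    - [60,-240,-10,0,0,0,60]
    - [60,-240,-10,0,0,0,60]
    - [60,-240,-10,0,0,0,60]
    - [60,-240,-10,0,0,0,60]

```text
time: 34.95
position: [0.3968, -0.1545, 0.1668]
tool_rot: [[-1.0, 0.015, 0.001], [0.015, 1.0, -0.001], [-0.001, -0.001, -1.0]]
force: [0.6, -0.1, 0.4]
finger_gap: 0.597
```

Call:
step_arm:
  moves:
    - [60,-240,-10,0,0,0,60]
    - [60,-240,-10,0,0,0,60]
    - [60,-240,-10,0,0,0,60]
    - [60,-240,-10,0,0,0,60]
    - [60,-240,-10,0,0,0,60]

```text
time: 35.45
position: [0.3323, -0.3945, 0.1764]
tool_rot: [[-1.0, 0.015, 0.001], [0.015, 1.0, -0.001], [-0.001, -0.001, -1.0]]
force: [2.2, 0.3, 0.2]
finger_gap: 0.6
```

```bash
python3 - <<'E'
from rig import viewer,sense
from h import *
c=viewer.camera_params("top");p,d=viewer.snapshot("top");cv2.imwrite("pics/top20.png",p)
print(sense()['time'],sense()['position'])
W=cloud(d,c);zz=W[...,2]
def r(n,b,lo,h):
    m=np.zeros(d.shape,bool);m[b[1]:b[3],b[0]:b[2]]=1;m&=(zz>lo)&(zz<h)&(d>0)
    k,l,s,_=cv2.connectedComponentsWithStats(m.astype(np.uint8))
    if k<2: print(n,'none');return
    m=l==1+np.argmax(s[1:,4])
    print(n,rect(W,m),np.median(zz[m]))
r('marker',(199,130,215,195),.007,.03);r('knife',(348,112,367,182),.009,.03)
r('mid',(258,94,288,165),.042,.07);r('left',(226,94,258,165),.042,.07)
r('cube',(94,150,134,200),.05,.07);r('obl',(134,150,178,200),.045,.07);r('mailer',(395,130,438,195),.022,.036)
E
```

```text
35.5 [ 0.3311308  -0.40131198  0.17663611]
marker (array([592.7, 176.5]), array([130.6,  17.1]), -1.2, 377, array([595.2, 176. ], dtype=float32)) 0.01487531686803134
knife (array([ 617.7, -168.4]), array([145.3,  22.7]), -0.5, 566, array([ 612.3, -167.6], dtype=float32)) 0.013838071336537638
mid (array([657.4,  20.8]), array([137.4,  33.6]), -1.4, 856, array([656.4,  21. ], dtype=float32)) 0.05008970031659671
left (array([659.2,  84.5]), array([111.8,  31.7]), -0.8, 696, array([657.3,  84.3], dtype=float32)) 0.05030204615382161
cube (array([563.9, 372.9]), array([61. , 60.4]), 86.4, 793, array([563. , 371.1], dtype=float32)) 0.06037743162749043
obl (array([557.9, 285.7]), array([77.1, 56.4]), 87.3, 895, array([556.1, 284.1], dtype=float32)) 0.05528256934217923
mailer (array([ 570.7, -298.8]), array([120.3,  57.9]), -6.0, 1390, array([ 569.7, -297.6], dtype=float32)) 0.02863914116127536
```

View pics/top20.png

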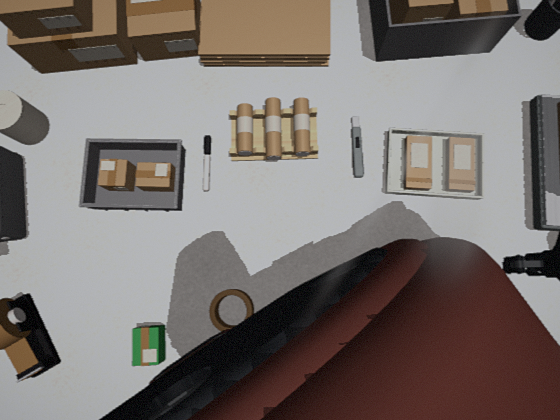

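The final view shows everything in place. The tops sit at 60, 55, 28.6, 50 and 50 mm, which matches each parcel lying flat or seated. The marker and knife have not moved. I let the arm settle and hand in.

Call:
step_arm:
  moves:
    - [0,0,0,0,0,0,60]
    - [0,0,0,0,0,0,60]
    - [0,0,0,0,0,0,60]

```text
time: 35.8
position: [0.333, -0.39, 0.1762]
tool_rot: [[-1.0, 0.013, -0.0], [0.013, 1.0, 0.001], [0.0, 0.001, -1.0]]
force: [0.4, -0.2, 0.4]
finger_gap: 0.599
```

```bash
python3 -c "
from rig import order
print(order.finish_job())"
```

```text
the job is handed in; nothing more can be done
None
```

All five parcels are put away, and I handed the job in at about 36 s of the 136 s allowed. I placed them in the order listed: oblong, cube, mailer, long tube, short tube. Each was lowered until it touched down before I opened the fingers.

**Last check (top camera):**
- **Cartons:** both stand upright on the tote floor, side by side with about 20 mm between them. Their tops are at 60 and 55 mm.
- **Mailer:** it lies flat in the free half of the tray, in line with the fixed one, with its top at about 29 mm.
- **Tubes:** the long one is in the middle groove and the short one in the outer groove. Both are within about 2 mm of centre over the ribs, with tops at 50 mm.
- **Marker and knife:** both are where they started, within 1 mm. The green look-alike was never touched.

**What disagreed:** the fingertips sit about 23–35 mm behind the reported TCP, depending on how far they are open, where the description puts them at most 13 mm behind. The first close on the mailer therefore passed above it without touching it. After I measured the offset I went deeper, and the second grasp held. The two cartons, lifted before I found this, were gripped near their tops but held securely.

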